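Load and lock the sample shaker

ROBOT

A 6-joint arm with a two-finger parallel gripper is mounted at the origin on the work surface. World frame = base frame: x ahead of the robot, y to its left, z up, the work surface at z = 0. Lengths are in m, angles in rad, forces in N, time in s.
With the tool pointing down it reaches from about 0.25 to 0.775 m from the base axis. Payload 4 kg.
Tool frame: the origin (TCP) lies on the centre line of the jaws, within the pads' length; the fingertips stand 17 mm ahead of it and the grasp point (between the pads) lies 2 mm behind it; z points along the fingers, y is the line along which they close (so a half turn about z gives the same grasp; the last joint's range is limited). The gripper opens to 94 mm and grips with 3 to 60 N. Pads are 16 mm wide; open, the fingers measure 119 mm over their backs; the gripper's body (75 mm by 177 mm) begins 78 mm behind the grasp point.
Start: joints at [-1.246, 0.087, 1.371, -0, 1.684, -0.103], TCP at [0.228, -0.5, 0.191] pointing down, gripper open.
Joint ranges: [-3.1, 3.1], [-0.76, 2.03], [0.27, 2.55], [-1.08, 4.22], [0.17, 2.65], [-2.57, 2.57]. Speed limits (rad/s): [2.79, 2.79, 3.14, 3.14, 3.14, 3.14].

INTERFACE

Orientations are given as [roll, pitch, yaw] about the fixed x, y, z axes, in that order (R = Rz(yaw) Ry(pitch) Rx(roll)).
In Python, from bench import robot gives the robot as it stands.
- The arm moves only by the tool servo_tool, never from a script. Its argument "plan" is a list of rows, each a list of 7 numbers: the shift along the tool's x, y, z normalised to -1 to 1, where 1 is 0.1 m, then the turn, a rotation vector about the tool's x, y, z normalised to -1 to 1, where 1 is pi/2 rad, then the finger opening in mm, from 0 to 94. In form: [[x, y, z, ax, ay, az, gripper], ...]. A call has 1 to 12 rows; each row is the pose to reach, as a shift and turn from the pose commanded when the call began, along the tool's axes at that moment; what a row does not reach only later rows make up. A row lasts 1/12 s, in which the tool goes at most 41.7 mm and 7.16 degrees, less where a joint would pass 70% of its speed; a pose out of reach is approached as far as the arm can. A call with a number of a shift or a turn outside -1 to 1 is refused whole. A call with a gripper value outside its range is refused whole. The fingers move at their own pace and stop on an object; the grip force is fixed at half the most. Time passes only in rows, so rows that repeat a pose let the fingers close. It gives the time, the measured TCP pose, the force, the opening and the grip force at its end, in the units of the state.
- robot.get_obs(): the state, without advancing time (a new reading comes with each control period).
- robot.snapshot(name): name is "scene" or "side" or "wrist"; returns the picture (480x640x3 uint8, red, green, blue); there is no depth.
- robot.camera_params(name): a dict with "camera_matrix" (3x3 intrinsics, pixels), "rvec" (rotation vector, rad) and "tvec" (3), from world to camera coordinates, as OpenCV has them; the wrist camera has in their place "tool_from_camera" (4x4, takes a point from camera to tool coordinates, whose origin is the TCP and whose axes are the flange's). Camera axes: x right, y down, z forward; pixel columns grow to the right and rows downward; lengths in m; the calibration is good to about 2 mm. A picture is of the moment at which its call begins: read the wrist's pose just before it. camera_params takes no time and is no camera call.
- robot.close_job(): hands the job in; it is judged then, once.
Trained networks look in the newest picture that a camera, given by its name, has taken for a name from the list of things; names that differ only in an ending like _2 or _b are one class to them, and where a whole thing is asked for, a point or a joint stands for the part that bears it (a point fixed in the world has none). Each returns a list of dicts, best first, with "conf" (0 to 1); they miss things now and then, are a little off and sometimes report something else, mostly with a low value. They report only what shows in the picture. A call takes as long as a camera call.
- robot.find_in(thing, camera): "extent" ([centre column, centre row, width, height] in pixels, round what is visible of it).
The state is a dict: "time": time; "joint_positions": joint angles; "qvel": joint speeds; "joint_torque": joint torques, N m; "tool_pos": TCP position; "ee_rot": TCP orientation; "wrist_force": force on the tool from outside, world axes, zero at the start; "wrist_torque": the same for the moment, N m; "width": finger opening in m; "finger_force": force on a finger pad.
Only numpy, scipy, OpenCV 4.12 (cv2) and the standard library are available. Lean on these libraries where they do the work, as an engineer would, in place of code of your own. Each camera call takes 0.05 s, during which the arm holds its last target. There are 200 camera calls.

TASK

Press the orange spring button and draw the shaker's blue clamp bar away from the white fence until the button pops up in the outermost hole, then stand every blue-capped sample jar upright in a stall of its own against the fence. With all of them in, press the button again and slide the bar toward the jars until the button pops up in the middle hole, and last swing the red hasp fully down over the staple on the bar. Leave the yellow-capped jars, the tube rack, the beaker and the wash bottle where they are.

Things in the scene. Friction and masses are not known exactly. Their poses are not given: they have to be found in the camera images.
- shaker: Laboratory shaker, fixed to the bench, 310 mm square, platform top 75 mm above the bench. Origin on the bench under its centre; z up. 'x' and 'y' in these notes are its own axes (it stands turned by up to 0.15 rad).
- fence (a point): Middle of the upper edge of the fixed white fence along the platform's +y side: 30 mm tall, jar-side face at y = +118 mm. Five white fins, 4 mm thick, 30 mm tall, reach 14 mm out of it toward -y at x = -102, -51, 0, 51 and 102 mm: four stalls 47 mm wide.
- tube (a point): Middle of the upper face of the fixed square steel guide tube: 34 mm wide, along y at x = 0 from y = -140 to 0 mm. Upper face 32 mm above the platform. Three 18 mm holes in it, at y = -98 (outer), -43 (middle) and -18 mm (inner), are joined by a narrow slot.
- clampbar (a joint): Position (m) of the blue clamp bar, which slides along y on an inner tube in the guide tube; friction 1.5 N (up to 10 N when pushing jars); it grows toward the fence. 0.000 = button in the outer hole (bar open), 0.055 = middle hole (40 mm between bar and fence), 0.080 = inner hole (parked, where it starts: 15 mm to the fence). End stops 1.5 mm beyond the outer and inner holes.
- bar_mid (a point): Middle of the clamp bar's top, 28 mm above the platform. The bar is 14 mm thick, from 5 mm on the -y side of this point to 9 mm (rubber face) on its +y side, and lies along x from -147 to +105 mm; the inner tube fixes it to the button, so the two slide together.
- button (a joint): How far (m) the orange spring button is pressed: 0 = up through a hole, locking the bar; 0.007 = fully down. Spring 3 N at the top, 6 N fully down. The bar is free beyond 0.004. Let go between holes, it stays caught under the tube wall at 0.004 and the bar slides freely; within 2 mm of a hole it pops up by itself.
- button_top (a point): Centre of the top face of the orange button's cap, an upright cylinder 18 mm in diameter, 16 mm tall, on a neck that runs along the slot: it can be pinched, pushed and pressed all the while. Up, the cap's top is 24 mm above the guide tube's upper face and its underside 8 mm; fully pressed 17 and 1 mm.
- hasp (a joint): Angle (rad) of the red hasp about its hinge, which lies along x: 0 = closed, flat toward -y over the staple on the bar; 1.57 = upright; up to 2.2 = leaning back to +y. A stiff hinge (0.05 N m): it stays where it is left. It closes over the staple only with the bar at the middle hole.
- hasp_hinge (a point): Centre of the hasp's hinge, on the shaker, 31 mm above the platform.
- hasp_tab (a point): Upper face of the hasp's end tab, 92 mm from the hinge. The hasp is a strap 20 mm wide (along x), 4 mm thick, 105 mm long from the hinge, with a slot 44 to 66 mm from the hinge for the staple, a 6 mm post on the bar that stands 12 mm above the closed hasp.
- jar1: Screw-top sample jar with a BLUE cap, to be loaded: a plain cylinder 38 mm in diameter and 55 mm tall, 0.1 to 0.2 kg, with a heavy steel foot, so that it seldom tips. Origin at the centre of its underside, z up. May be absent.
- jar2: Screw-top sample jar with a BLUE cap, to be loaded: a plain cylinder 38 mm in diameter and 55 mm tall, 0.1 to 0.2 kg, with a heavy steel foot, so that it seldom tips. Origin at the centre of its underside, z up. May be absent.
- jar3: Screw-top sample jar with a BLUE cap, to be loaded: a plain cylinder 38 mm in diameter and 55 mm tall, 0.1 to 0.2 kg, with a heavy steel foot, so that it seldom tips. Origin at the centre of its underside, z up. May be absent.
- jar4: Screw-top sample jar with a BLUE cap, to be loaded: a plain cylinder 38 mm in diameter and 55 mm tall, 0.1 to 0.2 kg, with a heavy steel foot, so that it seldom tips. Origin at the centre of its underside, z up. May be absent.
- stall1 (a point): Stall 1 of 4 (counted from the robot's side, -x, to +x): on the platform, where the centre of a clamped jar's underside comes to stand, 19 mm from the fence.
- stall2 (a point): Stall 2 of 4 (counted from the robot's side, -x, to +x): on the platform, where the centre of a clamped jar's underside comes to stand, 19 mm from the fence.
- stall3 (a point): Stall 3 of 4 (counted from the robot's side, -x, to +x): on the platform, where the centre of a clamped jar's underside comes to stand, 19 mm from the fence.
- stall4 (a point): Stall 4 of 4 (counted from the robot's side, -x, to +x): on the platform, where the centre of a clamped jar's underside comes to stand, 19 mm from the fence.
- std1: Jar of the same shape with a YELLOW cap (a reference standard): leave alone. Origin at the centre of its underside.
- std2: Jar of the same shape with a YELLOW cap (a reference standard): leave alone. Origin at the centre of its underside.
- tuberack: Red test tube rack, 80 x 160 mm, tubes up to 105 mm tall: leave alone. Origin at the centre of its underside.
- beaker: Glass beaker, 68 mm in diameter, 85 mm tall: leave alone. Origin at the centre of its underside.
- washbottle: White wash bottle, 62 mm in diameter, 160 mm tall: leave alone. Origin at the centre of its underside.

How it is judged:
By the outcome, as a careful person would: the job done as asked, in the order asked, and still so for the second after the job is handed in, with the robot touching nothing.
Of jar1, jar2, jar3, jar4 only 2 to 4 are there at a start; the rules pass over those that are not, and their reading is None.
At some moment in a run one of jar1, jar2, jar3, jar4 may be knocked a few centimetres aside while the robot is not near it.
It also fails if it takes over 210 s, if anything falls off the work surface, if the arm or the gripper's body presses on something with over 40 N, if the wrist force passes 120 N, or if a joint passes its speed limit or range.

## Working session

There is one attempt and no reset: what is moved stays moved. The work goes in short steps, Python scripts to look and compute and a tool call to move; the robot and the scene stay as the last step left them, time stands still between calls to the robot, and variables do not carry over. Pictures are saved under pics/ and viewed, at most 18 in all, crops included, and the job is handed in when it is done.

Besides the shell and the picture viewer there is one more tool, called after "Emit:" by a JSON object that holds its "op" and its "data". servo_tool: Moves the arm, as the interface text tells. Scaled input: -1 to 1 covers 0.1 m each way for a shift and pi/2 rad each way for a turn. Its arguments: {"type":"object","properties":{"plan":{"type":"array","items":{"type":"array","items":{"type":"number"}}}},"required":["plan"]}

```bash
mkdir -p pics; ls
python3 - <<'E'
from bench import robot
import cv2, numpy as np
o=robot.get_obs(); print(o)
for c in ["scene","side"]:
    im=robot.snapshot(c); cv2.imwrite(f"pics/{c}0.png",im[:,:,::-1])
    p=robot.camera_params(c); print(c,p)
    for t in ["shaker","jar1","std1","clampbar","button","hasp","hasp_tab","tuberack","beaker","washbottle"]:
        print(t,[(np.round(d["extent"]).tolist(),round(d["conf"],2)) for d in robot.find_in(t,c)][:6])
print(robot.camera_params("wrist"))
E
```

```text
pics
{'time': 0.0, 'joint_positions': array([-1.24611403e+00,  8.79419281e-02,  1.37222236e+00,  6.12810406e-06,
        1.68358027e+00, -1.03104160e-01]), 'qvel': array([-0.00037273, -0.00125737, -0.00123916, -0.00034765,  0.00209266,
        0.00045722]), 'joint_torque': array([-1.26772062e-03, -3.40186429e+01, -3.02429581e+01,  7.17540015e-02,
        3.30685882e-02, -1.86021894e-04]), 'tool_pos': array([ 0.22798612, -0.4999005 ,  0.18952753]), 'ee_rot': array([-3.13945281e+00, -2.27535162e-04,  4.27786896e-01]), 'wrist_force': array([-0.10935347,  0.86579719,  0.10256391]), 'wrist_torque': array([ 0.00366253,  0.00507382, -0.03384482]), 'finger_force': 0.0, 'width': 0.09392856029779567}
scene {'camera_matrix': array([[455.68790024,   0.        , 313.59028358],
       [  0.        , 455.68790024, 230.16209815],
       [  0.        ,   0.        ,   1.        ]]), 'rvec': array([ 1.97542882,  1.35931391, -0.5909911 ]), 'tvec': array([-0.21203814, -0.31159545,  1.50332334])}
shaker [([355.0, 215.0, 166.0, 163.0], 0.83), ([241.0, 289.0, 22.0, 24.0], 0.62), ([344.0, 208.0, 8.0, 14.0],
[... 1405 characters left out ...]
, 302.0, 9.0, 38.0], 0.97)]
tuberack [([311.0, 144.0, 60.0, 46.0], 0.74)]
beaker [([264.0, 196.0, 29.0, 38.0], 0.92)]
washbottle [([297.0, 447.0, 40.0, 65.0], 0.67)]
{'camera_matrix': array([[374.30368472,   0.        , 315.71115097],
       [  0.        , 374.30368472, 248.29418799],
       [  0.        ,   0.        ,   1.        ]]), 'tool_from_camera': array([[ 8.44952160e-04, -9.68661911e-01, -2.48381538e-01,
         7.24966126e-02],
       [ 9.99999643e-01,  8.16081286e-04,  2.19199064e-04,
        -9.87328494e-04],
       [-9.63025980e-06, -2.48381634e-01,  9.68662255e-01,
        -1.94030760e-01],
       [ 0.00000000e+00,  0.00000000e+00,  0.00000000e+00,
         1.00000000e+00]])}
```

View pics/scene0.png

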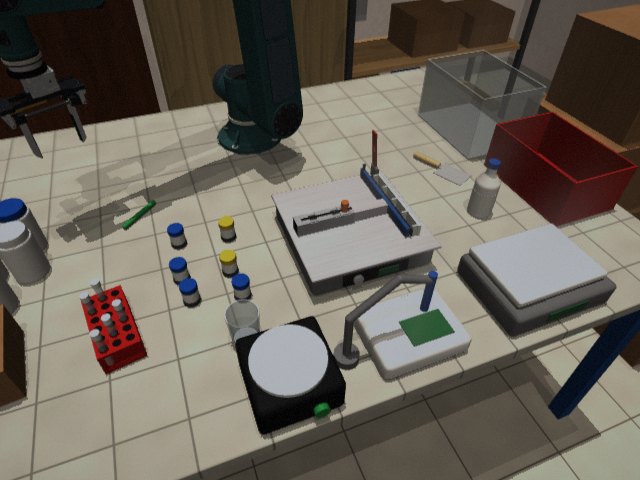

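View pics/side0.png

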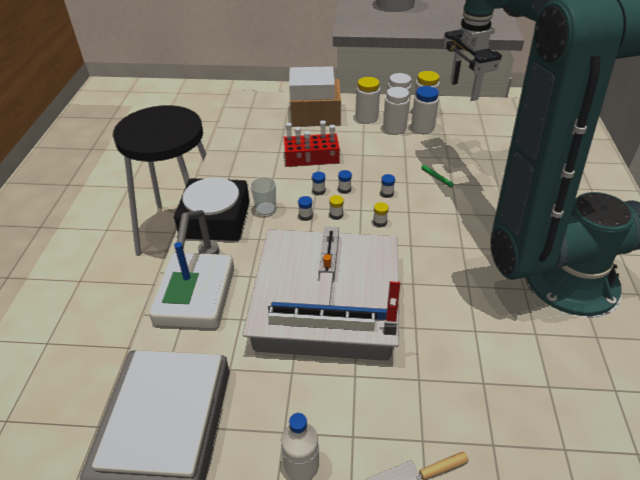

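The scene shows four blue-capped jars (177,235), (180,270), (190,293), (242,288) and two yellow (228,230), (228,263). The bar is parked at the fence, with the button at (345,205) and the hasp upright at (375,150). The side view agrees. I'll triangulate these and fit the shaker's pose.

```bash
cat > h.py <<'E'
from bench import robot
import cv2, numpy as np
from scipy.spatial.transform import Rotation as R
from scipy.optimize import least_squares
def cam(name,obs=None):
    p=robot.camera_params(name); K=p["camera_matrix"]
    if name=="wrist":
        o=obs or robot.get_obs()
        T=np.eye(4);T[:3,:3]=R.from_euler("xyz",o["ee_rot"]).as_matrix();T[:3,3]=o["tool_pos"]
        M=np.linalg.inv(T@p["tool_from_camera"]); return K,M[:3,:3],M[:3,3]
    return K,cv2.Rodrigues(p["rvec"])[0],p["tvec"]
def proj(c,P):
    K,Rm,t=c; q=(np.atleast_2d(P)@Rm.T+t)@K.T; return q[:,:2]/q[:,2:]
def onplane(c,uv,z):
    K,Rm,t=c; d=Rm.T@np.linalg.inv(K)@np.array([*uv,1.]); o=-Rm.T@t
    return o+d*(z-o[2])/d[2]
def shaker_fit(obs,x0=(.55,.1,0)):  # obs: list of (cam, local xyz, uv)
    f=lambda p: np.concatenate([proj(c,sh(p,l))[0]-uv for c,l,uv in obs])
    return least_squares(f,x0,loss="soft_l1")
def sh(p,l):
    c,s=np.cos(p[2]),np.sin(p[2]); l=np.asarray(l,float)
    return np.array([p[0]+c*l[0]-s*l[1],p[1]+s*l[0]+c*l[1],l[2]])
def delta(pos,yaw,obs=None):
    """servo units to reach pos, tool down with yaw"""
    o=obs or robot.get_obs(); Rc=R.from_euler("xyz",o["ee_rot"])
    Rt=R.from_euler("xyz",[np.pi,0,yaw])
    return np.round(np.r_[Rc.inv().apply(np.array(pos)-o["tool_pos"])/.1,(Rc.inv()*Rt).as_rotvec()/(np.pi/2)],3)
E
python3 - <<'E'
from h import *
S,D=cam("scene"),cam("side")
print("base axis proj",proj(S,[0,0,0]),proj(D,[0,0,0]))
J={"s":[(191,293),(177,235),(180,270),(242,288),(228,263),(228,230)],"d":[(304,207),(318,184),(345,182),(388,185),(378,214),(335,208)]}
for k,c in (("s",S),("d",D)):
    print(k,[onplane(c,u,.03)[:2].round(3).tolist() for u in J[k]])
print("rack",onplane(S,(112,328),.03).round(3),"beaker",onplane(S,(241,323),.04).round(3),onplane(D,(264,196),.04).round(3),"bottle",onplane(S,(484,189),.07).round(3),onplane(D,(297,447),.07).round(3))
a=.155
obs=[(S,(-a,-a,.075),(272,190)),(S,(a,-a,.075),(314,280)),(S,(a,a,.075),(438,240)),
(D,(a,-a,.075),(264,231)),(D,(-a,-a,.075),(398,234)),(D,(-a,a,.075),(398,340)),(D,(a,a,.075),(250,338)),
(S,(0,-.018,.131),(345,202)),(D,(0,-.018,.131),(326.5,256))]
r=shaker_fit(obs); print(r.x.round(4),r.fun.round(1))
p=r.x
for n,l in [("button",(0,-.018,.131)),("tab up?",(-.12,.1,.2))]: print(n,sh(p,l).round(3),proj(S,sh(p,l)),proj(D,sh(p,l)))
# hasp tip
f=lambda q:np.r_[proj(S,q)[0]-(375,131),proj(D,q)[0]-(394,282)]
h=least_squares(f,[.45,.2,.2]).x; print("hasptip",h,"local",R.from_euler("z",-p[2]).apply(h-[p[0],p[1],0]).round(3))
E
```

```text
base axis proj [[249.31720659 135.7111744 ]] [[572.21016574 281.26724754]]
s [[0.625, -0.294], [0.431, -0.295], [0.549, -0.306], [0.65, -0.188], [0.567, -0.2], [0.457, -0.174]]
d [[0.649, -0.193], [0.62, -0.292], [0.547, -0.306], [0.428, -0.299], [0.455, -0.177], [0.568, -0.194]]
rack [ 0.658 -0.458  0.03 ] beaker [ 0.746 -0.214  0.04 ] [ 0.758 -0.22   0.04 ] bottle [0.585 0.476 0.07 ] [0.593 0.474 0.07 ]
[0.5649 0.1021 0.0256] [-4.6  4.8  0.3  1.1  2.8  1.3  2.2 -0.3 -1.4 -0.1  6.2  2.6 -3.2 -0.4
 -1.5 -1.6  2.1  1.2]
button [0.565 0.084 0.131] [[343.52920708 200.41939491]] [[328.58319771 257.17564825]]
tab up? [0.442 0.199 0.2  ] [[367.57175864 138.32106903]] [[389.68025109 278.22398462]]
hasptip [0.43603311 0.22025871 0.21313837] local [-0.126  0.121  0.213]
```

Emit:
{"op": "servo_tool", "data": {"plan": [[0, 0, -0.5, 0, 0, 0.128, 94], [0, 0, -1, 0, 0, 0.256, 94], [0, 0, -1, 0, 0, 0.256, 94], [0, 0, -1, 0, 0, 0.256, 94], [0, 0, -1, 0, 0, 0.256, 94], [0, 0, -1, 0, 0, 0.256, 94]]}}

```text
time: 1.6
tool_pos: [0.2281, -0.5004, 0.2904]
ee_rot: [-3.141, 0.0, 0.027]
wrist_force: [-0.9, 1.1, -0.5]
width: 0.0939
finger_force: 0.0
```

Emit:
{"op": "servo_tool", "data": {"plan": [[0.6, -1, 0, 0, 0, 0, 94], [0.6, -1, 0, 0, 0, 0, 94], [0.6, -1, 0, 0, 0, 0, 94], [0.6, -1, 0, 0, 0, 0, 94]]}}

```text
time: 1.93
tool_pos: [0.2877, -0.3944, 0.2904]
ee_rot: [-3.139, -0.001, 0.032]
wrist_force: [-0.1, -0.4, 0.2]
width: 0.0941
finger_force: 0.0
```

Emit:
{"op": "servo_tool", "data": {"plan": [[0.6, -1, 0, 0, 0, 0, 94], [0.6, -1, 0, 0, 0, 0, 94], [0.6, -1, 0, 0, 0, 0, 94], [0.6, -1, 0, 0, 0, 0, 94]]}}

```text
time: 2.27
tool_pos: [0.3448, -0.2932, 0.2901]
ee_rot: [-3.139, -0.001, 0.033]
wrist_force: [-0.0, 0.2, -0.2]
width: 0.0939
finger_force: 0.0
```

Emit:
{"op": "servo_tool", "data": {"plan": [[0.6, -1, 0, 0, 0, 0, 94], [0.6, -1, 0, 0, 0, 0, 94], [0.6, -1, 0, 0, 0, 0, 94], [0.6, -1, 0, 0, 0, 0, 94]]}}

```text
time: 2.6
tool_pos: [0.402, -0.1922, 0.2897]
ee_rot: [-3.139, 0.0, 0.033]
wrist_force: [0.1, 0.8, 0.4]
width: 0.0943
finger_force: 0.0
```

Emit:
{"op": "servo_tool", "data": {"plan": [[0.6, -1, 0, 0, 0, 0, 94], [0.6, -1, 0, 0, 0, 0, 94], [0.6, -1, 0, 0, 0, 0, 94], [0.6, -1, 0, 0, 0, 0, 94]]}}

```text
time: 2.93
tool_pos: [0.4593, -0.0912, 0.2891]
ee_rot: [-3.139, 0.002, 0.032]
wrist_force: [-0.7, -0.6, -0.6]
width: 0.094
finger_force: 0.0
```

Emit:
{"op": "servo_tool", "data": {"plan": [[0.6, -1, 0, 0, 0, 0, 94], [0.6, -1, 0, 0, 0, 0, 94], [0.6, -1, 0, 0, 0, 0, 94], [0.6, -1, 0, 0, 0, 0, 94]]}}

```text
time: 3.27
tool_pos: [0.5168, 0.0098, 0.2884]
ee_rot: [-3.14, 0.003, 0.031]
wrist_force: [-0.3, -0.8, -0.8]
width: 0.0939
finger_force: 0.0
```

Emit:
{"op": "servo_tool", "data": {"plan": [[0.6, -1, 0, 0, 0, 0, 94], [0.6, -1, 0, 0, 0, 0, 94], [0.6, -1, 0, 0, 0, 0, 94], [0.6, -1, 0, 0, 0, 0, 94], [0.6, -1, 0, 0, 0, 0, 94], [0.6, -1, 0, 0, 0, 0, 94]]}}

```text
time: 3.77
tool_pos: [0.5725, 0.1064, 0.29]
ee_rot: [3.14, 0.002, 0.024]
wrist_force: [0.2, 0.5, 0.5]
width: 0.0941
finger_force: 0.0
```

Run:
```python
from h import *
o=robot.get_obs(); print(o["time"],o["tool_pos"],o["ee_rot"])
im=robot.snapshot("wrist"); cv2.imwrite("pics/w0.png",im[:,:,::-1])
np.save("w0.npy",np.r_[o["tool_pos"],o["ee_rot"]])
for t in ["button","hasp","clampbar","shaker"]: print(t,[(np.round(d["extent"]).tolist(),round(d["conf"],2)) for d in robot.find_in(t,"wrist")][:4])
```

```text
3.7667 [0.57247109 0.10640561 0.28997343] [3.14006966e+00 1.65014642e-03 2.41467359e-02]
button [([339.0, 233.0, 21.0, 21.0], 0.76), ([324.0, 244.0, 304.0, 350.0], 0.34)]
hasp [([188.0, 385.0, 26.0, 67.0], 0.42)]
clampbar [([290.0, 235.0, 141.0, 240.0], 0.95)]
shaker [([325.0, 241.0, 305.0, 354.0], 0.87)]
```

View pics/w0.png

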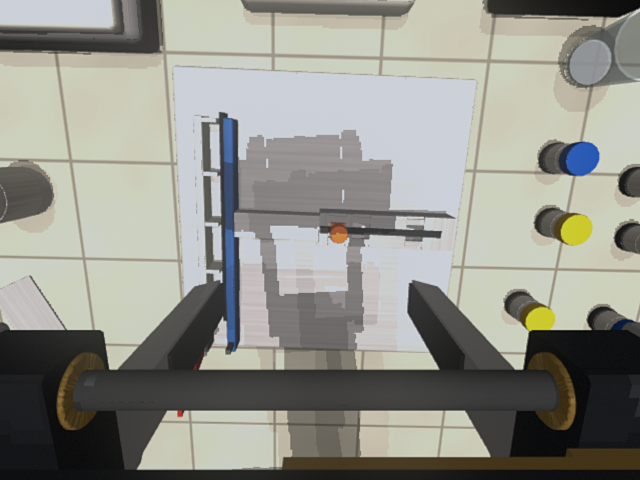

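The wrist view shows the platform corners at about (174,67), (476,80) and (452,353), the button at (339,232), and the bar running from (229,118) to (234,349). I'll refine the fit.

Run:
```python
from h import *
w=np.load("w0.npy"); W=cam("wrist",{"tool_pos":w[:3],"ee_rot":w[3:]})
S,D=cam("scene"),cam("side"); a=.155
wo=[(W,(a,a,.075),(174,67)),(W,(a,-a,.075),(476,80)),(W,(-a,-a,.075),(452,353)),(W,(0,-.018,.131),(339,232)),(W,(.105,.096,.103),(230,118)),(W,(-.147,.096,.103),(234,349)),(W,(.0,-.14,.107),(455,233))]
r=shaker_fit(wo,(.565,.1,.026));p=r.x; print(p.round(4),r.fun.round(1).tolist())
wo2=wo+[(S,(0,-.018,.131),(345,201)),(D,(0,-.018,.131),(326.5,256)),(D,(a,-a,.075),(264,231)),(D,(-a,-a,.075),(398,234)),(D,(-a,a,.075),(398,340)),(D,(a,a,.075),(250,338))]
r=shaker_fit(wo2,p); print(r.x.round(4),r.fun.round(1).tolist())
p=r.x; np.save("p.npy",p)
b=sh(p,(0,-.018,.131)); print("button",b,onplane(W,(339,232),.131))
print(delta([b[0],b[1],.16],p[2]))
```

```text
[ 0.5681  0.0998 -0.007 ] [-0.7, -0.9, 5.3, -3.1, -7.0, -0.3, 3.0, 2.6, -2.7, 0.3, -0.7, 4.0, 3.7, 0.3]
[ 0.5683  0.1002 -0.0036] [-1.7, -0.5, 4.4, -3.9, -6.9, -0.8, 2.6, 2.4, -3.5, 0.5, -0.6, 4.1, 3.4, -0.3, -1.7, 0.3, 0.8, 0.5, 3.0, -2.1, -0.9, 0.7, 2.2, 3.5, -6.6, -3.2]
button [0.56821635 0.0821822  0.131     ] [0.57048513 0.08475549 0.131     ]
[-4.900e-02  2.480e-01  1.313e+00  0.000e+00 -1.000e-03  1.700e-02]
```

Run:
```python
import cv2
im=cv2.imread("pics/w0.png")[55:365,160:480]
cv2.imwrite("pics/w0c.png",cv2.resize(im,None,fx=1.9,fy=1.9,interpolation=cv2.INTER_CUBIC))
```

```text
(no output)
```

View pics/w0c.png

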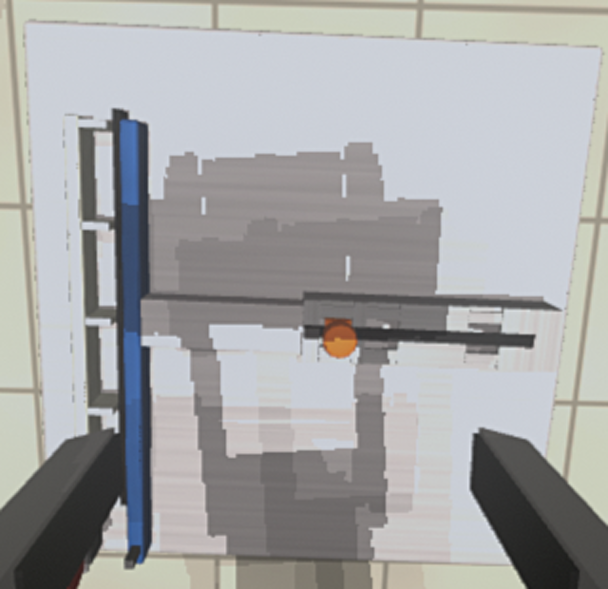

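Run:
```python
from h import *
w=np.load("w0.npy"); W=cam("wrist",{"tool_pos":w[:3],"ee_rot":w[3:]})
a=.155
wo=[(W,(a,a,.075),(173.7,66.6)),(W,(a,-a,.075),(476.3,79.7)),(W,(-a,-a,.075),(443.7,353)),(W,(-a,a,.075),(186.3,345.5)),(W,(0,-.018,.131),(339,234)),(W,(.105,.096,.103),(226.3,115.5)),(W,(-.147,.096,.103),(231.6,347)),(W,(.0,-.14,.107),(452,235)),(W,(.0,.0,.107),(319.5,229))]
r=shaker_fit(wo,(.565,.1,.026));p=r.x; print(p.round(4),r.fun.round(1).tolist())
np.save("p.npy",p)
b=sh(p,(0,-.018,.131)); print("button",b,onplane(W,(339,234),.131))
for n,l in [("slotend",(0,-.107,.107)),("finA",(.102,.111,.105)),("fin0",(0,.111,.105))]: print(n,(proj(W,sh(p,l))[0]-[160,55])*1.9)
print(delta([b[0],b[1],.17],p[2]))
for k,x in enumerate((-.0765,-.0255,.0255,.0765)): print(k+1,sh(p,(x,.099,.075)).round(4))
```

```text
[ 0.5679  0.1023 -0.0139] [-1.9, -1.4, 3.4, -1.4, -1.8, 0.6, 0.1, -0.7, 0.4, 0.9, -0.9, 2.3, -1.4, 5.6, 4.1, -0.7, 0.9, 0.2]
button [0.5676433  0.08427754 0.131     ] [0.56851685 0.08467564 0.131     ]
slotend [502.02909961 338.4496742 ]
finA [ 93.73463386 124.02635789]
fin0 [ 99.78335326 322.47947647]
[-5.400e-02  2.270e-01  1.213e+00  0.000e+00 -1.000e-03  2.400e-02]
1 [0.4928 0.2023 0.075 ]
2 [0.5438 0.2016 0.075 ]
3 [0.5948 0.2009 0.075 ]
4 [0.6458 0.2002 0.075 ]
```

Emit:
{"op": "servo_tool", "data": {"plan": [[-0.02, 0.1, -0.0, 0, 0, 0.024, 50], [-0.05, 0.23, 0.3, 0, 0, 0.024, 50], [-0.05, 0.23, 0.7, 0, 0, 0.024, 50], [-0.05, 0.23, 1, 0, 0, 0.024, 50], [-0.05, 0.23, 1, 0, 0, 0.024, 50], [-0.05, 0.23, 1, 0, 0, 0.024, 50], [-0.05, 0.23, 1, 0, 0, 0.024, 50]]}}

```text
time: 4.6
tool_pos: [0.5693, 0.085, 0.1933]
ee_rot: [3.142, -0.004, -0.013]
wrist_force: [-0.1, 0.5, 0.3]
width: 0.0518
finger_force: 0.0
```

Run:
```python
from h import *
p=np.load("p.npy"); o=robot.get_obs(); print(o["tool_pos"],o["ee_rot"],o["width"])
im=robot.snapshot("wrist"); cv2.imwrite("pics/w1.png",im[:,:,::-1])
W=cam("wrist",o)
d=robot.find_in("button","wrist")[:2]; print(d)
b=onplane(W,d[0]["extent"][:2],.128) if d else None; print(b, proj(W,sh(p,(0,-.018,.131))))
b=sh(p,(0,-.018,.131));print(delta([b[0],b[1],.135],p[2],o))
```

```text
[0.56927391 0.08504194 0.19325785] [ 3.14155087 -0.00374607 -0.01302913] 0.051750161411854304
[{'extent': [317.8, 256.2, 28.0, 32.0], 'conf': 0.87}, {'extent': [248.8, 222.2, 198.3, 246.2], 'conf': 0.33}]
[0.56918069 0.084621   0.128     ] [[318.32861007 259.39297171]]
[-0.018  0.008  0.583  0.    -0.002  0.001]
```

View pics/w1.png

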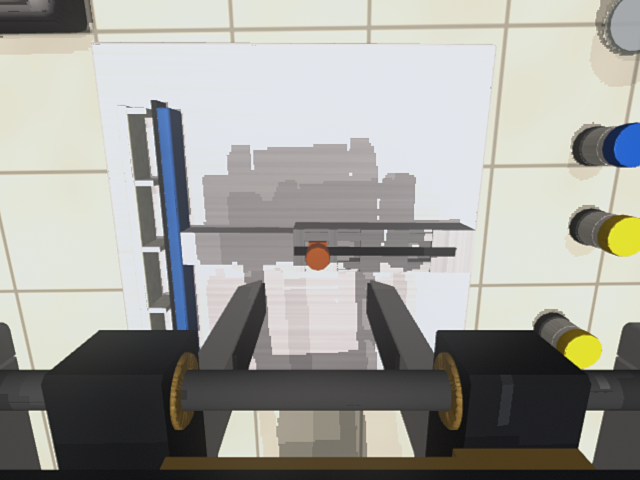

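The button sits centred between the jaws at (318,257). I'll descend and pinch it.

Emit:
{"op": "servo_tool", "data": {"plan": [[-0.01, 0, 0.3, 0, 0, 0, 50], [-0.01, 0, 0.58, 0, 0, 0, 50], [-0.01, 0, 0.58, 0, 0, 0, 50], [-0.01, 0, 0.58, 0, 0, 0, 10], [-0.01, 0, 0.58, 0, 0, 0, 10], [-0.01, 0, 0.58, 0, 0, 0, 10], [-0.01, 0, 0.58, 0, 0, 0, 10], [-0.01, 0, 0.58, 0, 0, 0, 10], [-0.01, 0, 0.58, 0, 0, 0, 10], [-0.01, 0, 0.58, 0, 0, 0, 10]]}}

```text
time: 5.53
tool_pos: [0.5675, 0.0855, 0.1332]
ee_rot: [3.142, -0.001, -0.012]
wrist_force: [-0.0, -0.1, -0.0]
width: 0.0106
finger_force: 0.0
```

Run:
```python
from h import *
im=robot.snapshot("wrist")
a=cv2.resize(im[180:330,200:450],None,fx=2,fy=2)
s=robot.snapshot("scene")[170:240,290:400]; d=robot.snapshot("side")[220:300,270:380]
s=cv2.resize(s,(500,320),interpolation=cv2.INTER_CUBIC)
cv2.imwrite("pics/w2.png",np.vstack([a[:250],s])[:,:,::-1])
```

```text
(no output)
```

View pics/w2.png

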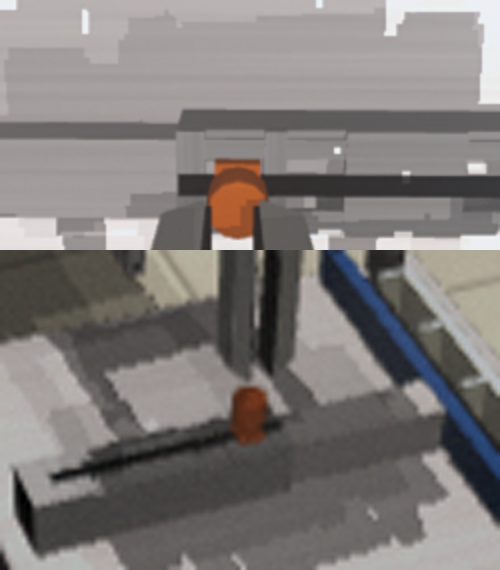

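Run:
```python
from h import *
p=np.load("p.npy"); o=robot.get_obs(); W2=cam("wrist",o)
w=np.load("w0.npy"); W0=cam("wrist",{"tool_pos":w[:3],"ee_rot":w[3:]})
W1=cam("wrist",{"tool_pos":np.array([0.56927391,0.08504194,0.19325785]),"ee_rot":np.array([3.14155087,-0.00374607,-0.01302913])})
S,D=cam("scene"),cam("side")
for z in (.115,.123,.131): print(z,[onplane(c,u,z)[:2].round(4).tolist() for c,u in ((W0,(339,234)),(W1,(317.8,257)),(W2,(318.5,278)))])
f=lambda q:np.concatenate([proj(c,q)[0]-u for c,u in ((W0,(339,234)),(W1,(317.8,257)),(W2,(318.5,280)))])
print(least_squares(f,[.57,.085,.13]).x)
for z in (.115,.131): print(proj(S,[o["tool_pos"][0],o["tool_pos"][1],z]),proj(S,[.5695,.085,z]),proj(S,[.59,.085,z]))
print(proj(W2,[o["tool_pos"][0],o["tool_pos"][1],.116]))
for c in ("scene","side"): robot.snapshot(c); print([(d["extent"],d["conf"]) for d in robot.find_in("button",c)][:3])
d=robot.snapshot("side")[220:300,270:380]
cv2.imwrite("pics/d2.png",cv2.resize(d,None,fx=5,fy=5,interpolation=cv2.INTER_CUBIC)[:,:,::-1])
```

```text
0.115 [[0.565, 0.0835], [0.565, 0.0846], [0.5667, 0.0849]]
0.123 [[0.5667, 0.0841], [0.5672, 0.0846], [0.5694, 0.0849]]
0.131 [[0.5685, 0.0847], [0.5694, 0.0846], [0.5722, 0.0849]]
[0.56542417 0.08456856 0.11571845]
[[344.08601589 206.11500843]] [[344.30444821 206.74725551]] [[347.91931675 212.12249201]]
[[344.4124013  200.77166333]] [[344.63362713 201.40193912]] [[348.29106388 206.76129799]]
[[317.53394415 277.68618035]]
[([356.6, 222.9, 166.9, 143.7], 0.67), ([345.6, 205.4, 12.5, 15.1], 0.61), ([180.6, 271.2, 19.8, 29.6], 0.19)]
[([325.8, 260.9, 5.4, 13.5], 0.5)]
```

View pics/d2.png

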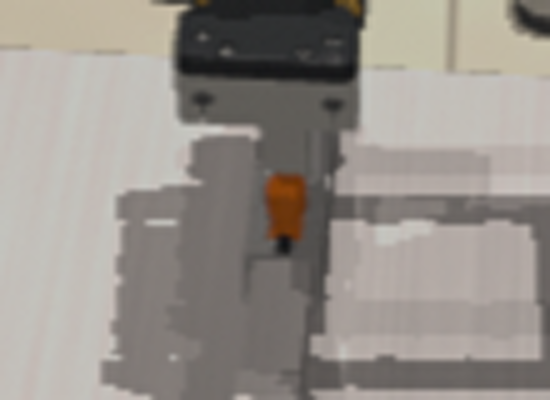

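The fingertips visibly end above the cap: the side view has the cap at (327,261), uncovered, and in the scene the tips show at about row 196 where I expected 206. So they seem to sit higher than the nominal tip offset. I'll probe downward in small steps to find where they touch.

Emit:
{"op": "servo_tool", "data": {"plan": [[0.02, 0, 0.08, 0, 0, 0, 10], [0.02, 0, 0.08, 0, 0, 0, 10], [0.02, 0, 0.08, 0, 0, 0, 10]]}}

```text
time: 6.18
tool_pos: [0.5687, 0.0854, 0.1235]
ee_rot: [3.141, 0.002, -0.012]
wrist_force: [-0.4, -0.2, 0.7]
width: 0.0096
finger_force: 0.0
```

Emit:
{"op": "servo_tool", "data": {"plan": [[0, 0, 0.03, 0, 0, 0, 10], [0, 0, 0.03, 0, 0, 0, 10]]}}

```text
time: 6.35
tool_pos: [0.5689, 0.0854, 0.1209]
ee_rot: [3.141, 0.001, -0.012]
wrist_force: [0.4, -1.6, -0.5]
width: 0.0105
finger_force: 0.0
```

Emit:
{"op": "servo_tool", "data": {"plan": [[0, 0, 0.03, 0, 0, 0, 10], [0, 0, 0.03, 0, 0, 0, 10]]}}

```text
time: 6.52
tool_pos: [0.569, 0.0855, 0.1181]
ee_rot: [3.141, 0.001, -0.012]
wrist_force: [-0.8, -0.2, 0.2]
width: 0.0097
finger_force: 0.0
```

Emit:
{"op": "servo_tool", "data": {"plan": [[0, 0, 0.02, 0, 0, 0, 10], [0, 0, 0.02, 0, 0, 0, 10], [0, 0, 0.02, 0, 0, 0, 10]]}}

```text
time: 6.77
tool_pos: [0.5693, 0.0855, 0.1167]
ee_rot: [3.142, -0.0, -0.012]
wrist_force: [0.5, 0.2, -0.5]
width: 0.01
finger_force: 0.0
```

Emit:
{"op": "servo_tool", "data": {"plan": [[0, 0, 0.02, 0, 0, 0, 10], [0, 0, 0.02, 0, 0, 0, 10], [0, 0, 0.02, 0, 0, 0, 10]]}}

```text
time: 7.02
tool_pos: [0.5695, 0.0855, 0.1154]
ee_rot: [3.142, -0.001, -0.012]
wrist_force: [-0.3, -0.0, 3.6]
width: 0.0102
finger_force: 1.6
```

Emit:
{"op": "servo_tool", "data": {"plan": [[0, 0, 0.02, 0, 0, 0, 10], [0, 0, 0.02, 0, 0, 0, 10], [0, 0, 0.02, 0, 0, 0, 10]]}}

```text
time: 7.27
tool_pos: [0.5695, 0.0854, 0.1131]
ee_rot: [3.142, -0.001, -0.012]
wrist_force: [-0.8, -0.0, 3.8]
width: 0.01
finger_force: 2.1
```

Contact came at TCP z ≈ 0.116 with the cap top at 0.131. The real fingertips are therefore about 15 mm behind the reported TCP, where the notes say 17 mm ahead. All the image evidence agrees, so I'll use tip = TCP + 15 mm. Next I lift, open, go down around the cap and pinch.

Emit:
{"op": "servo_tool", "data": {"plan": [[0, 0, -0.08, 0, 0, 0, 36], [0, 0, -0.08, 0, 0, 0, 36], [0, 0, -0.08, 0, 0, 0, 36], [0, 0, -0.08, 0, 0, 0, 36], [0, 0, -0.08, 0, 0, 0, 36], [0, 0, 0.0, 0, 0, 0, 36], [0, 0, 0.1, 0, 0, 0, 36], [0, 0, 0.1, 0, 0, 0, 36]]}}

```text
time: 7.93
tool_pos: [0.5673, 0.0853, 0.0992]
ee_rot: [3.141, 0.006, -0.012]
wrist_force: [-0.7, -0.5, -0.4]
width: 0.0361
finger_force: 0.0
```

Emit:
{"op": "servo_tool", "data": {"plan": [[0, 0, 0, 0, 0, 0, 10], [0, 0, 0, 0, 0, 0, 10], [0, 0, 0, 0, 0, 0, 10], [0, 0, 0, 0, 0, 0, 10], [0, 0, 0, 0, 0, 0, 10], [0, 0, 0, 0, 0, 0, 10], [0, 0, 0, 0, 0, 0, 10]]}}

```text
time: 8.52
tool_pos: [0.5694, 0.0851, 0.1028]
ee_rot: [3.141, -0.0, -0.012]
wrist_force: [-0.5, -1.7, -0.3]
width: 0.0172
finger_force: 30.0
```

Pinched: 17 mm wide, 30 N. Now I press and slide the bar out.

Emit:
{"op": "servo_tool", "data": {"plan": [[0, 0, 0.03, 0, 0, 0, 10], [0, 0, 0.06, 0, 0, 0, 10], [0, 0, 0.06, 0, 0, 0, 10], [0, 0, 0.06, 0, 0, 0, 10]]}}

```text
time: 8.85
tool_pos: [0.5694, 0.0854, 0.0974]
ee_rot: [3.141, -0.001, -0.012]
wrist_force: [-1.2, -1.9, 4.4]
width: 0.0171
finger_force: 30.0
```

Emit:
{"op": "servo_tool", "data": {"plan": [[0, 0.08, 0, 0, 0, 0, 10], [0, 0.16, 0, 0, 0, 0, 10], [0, 0.24, 0, 0, 0, 0, 10], [0, 0.32, 0, 0, 0, 0, 10], [0, 0.4, 0, 0, 0, 0, 10], [0, 0.48, 0, 0, 0, 0, 10], [0, 0.56, 0, 0, 0, 0, 10], [0, 0.64, 0, 0, 0, 0, 10], [0, 0.72, 0, 0, 0, 0, 10], [0, 0.8, 0, 0, 0, 0, 10], [0, 0.8, 0, 0, 0, 0, 10], [0, 0.8, 0, 0, 0, 0, 10]]}}

```text
time: 9.85
tool_pos: [0.568, 0.0034, 0.0969]
ee_rot: [3.14, 0.0, -0.014]
wrist_force: [-3.0, -0.5, 5.2]
width: 0.0173
finger_force: 30.0
```

Emit:
{"op": "servo_tool", "data": {"plan": [[0, -0.01, 0, 0, 0, 0, 10], [0, -0.01, 0, 0, 0, 0, 10], [0, -0.01, 0, 0, 0, 0, 10]]}}

```text
time: 10.1
tool_pos: [0.568, 0.0047, 0.0969]
ee_rot: [3.14, 0.0, -0.013]
wrist_force: [-3.1, -2.3, 5.7]
width: 0.0172
finger_force: 30.0
```

Emit:
{"op": "servo_tool", "data": {"plan": [[0, 0, 0, 0, 0, 0, 36], [0, 0, 0, 0, 0, 0, 36], [0, 0, 0, 0, 0, 0, 36], [0, 0, 0, 0, 0, 0, 36], [0, 0, -0.3, 0, 0, 0, 36], [0, 0, -0.6, 0, 0, 0, 60], [0, 0, -1, 0, 0, 0, 70], [0, 0, -1, 0, 0, 0, 70], [0, 0, -1, 0, 0, 0, 70]]}}

```text
time: 10.85
tool_pos: [0.5701, 0.0063, 0.2]
ee_rot: [3.141, -0.007, -0.012]
wrist_force: [0.4, 0.6, -0.6]
width: 0.0594
finger_force: 0.0
```

Emit:
{"op": "servo_tool", "data": {"plan": [[0, 0.3, -0.5, 0, 0, 0, 70], [0, 0.7, -1, 0, 0, 0, 70], [0, 1, -1, 0, 0, 0, 70], [0, 1, -1, 0, 0, 0, 70], [0, 1, -1, 0, 0, 0, 70], [0, 1, -1, 0, 0, 0, 70]]}}

```text
time: 11.35
tool_pos: [0.5669, -0.0941, 0.2951]
ee_rot: [-3.141, 0.002, -0.014]
wrist_force: [-0.6, 0.4, -0.4]
width: 0.0701
finger_force: 0.0
```

Run:
```python
from h import *
p=np.load("p.npy"); o=robot.get_obs(); print(o["time"],o["tool_pos"],o["ee_rot"],o["width"])
im=robot.snapshot("wrist"); cv2.imwrite("pics/w3.png",im[:,:,::-1])
W=cam("wrist",o)
for t in ["button","jar1","std1","hasp"]:
    for d in robot.find_in(t,"wrist")[:6]: e=d["extent"];print(t,np.round(e),round(d["conf"],2),onplane(W,e[:2],.131 if t=="button" else .04).round(4))
for n,l in [("btn up",(0,-.098,.131)),("btn dn",(0,-.098,.127)),("bar",(0,.016,.103)),("bar+",(.105,.016,.103))]: print(n,proj(W,sh(p,l))[0])
for c in ("scene","side"):
  robot.snapshot(c); C=cam(c)
  for d in robot.find_in("jar1",c)[:5]: e=d["extent"];print(c,np.round(e),round(d["conf"],2),onplane(C,e[:2],.03).round(3))
```

```text
11.35 [ 0.56693695 -0.09414893  0.29509936] [-3.14062894e+00  1.94335347e-03 -1.37645267e-02] 0.07006702603874174
button [216. 231.  21.  19.] 0.92 [0.5659 0.0041 0.131 ]
button [141. 215. 282. 287.] 0.72 [0.5821 0.0757 0.131 ]
button [ 21. 349.  13.  24.] 0.55 [0.4398 0.2216 0.131 ]
jar1 [486. 172.  50.  32.] 0.74 [ 0.6139 -0.2931  0.04  ]
jar1 [491. 228.  50.  35.] 0.71 [ 0.5464 -0.3066  0.04  ]
jar1 [471. 317.  45.  45.] 0.64 [ 0.4279 -0.2933  0.04  ]
jar1 [398. 147.  43.  30.] 0.63 [ 0.6433 -0.1891  0.04  ]
std1 [376. 303.  20.  42.] 0.94 [ 0.4497 -0.1687  0.04  ]
std1 [403. 213.  41.  39.] 0.85 [ 0.5659 -0.1983  0.04  ]
hasp [ 21. 347.  16.  24.] 0.6 [0.3931 0.301  0.04  ]
btn up [216.11034675 229.95389392]
btn dn [217.15919222 229.13118138]
bar [114.29485605 224.41266422]
bar+ [ 99.94381359 118.77067844]
scene [180. 271.  20.  27.] 0.88 [ 0.551 -0.306  0.03 ]
scene [177. 236.  21.  29.] 0.83 [ 0.434 -0.295  0.03 ]
scene [242. 287.  22.  27.] 0.82 [ 0.648 -0.188  0.03 ]
scene [191. 291.  24.  25.] 0.68 [ 0.619 -0.294  0.03 ]
side [304. 205.  20.  29.] 0.86 [ 0.649 -0.2    0.03 ]
side [388. 185.  13.  24.] 0.85 [ 0.428 -0.301  0.03 ]
side [318. 182.  12.  21.] 0.55 [ 0.62  -0.299  0.03 ]
side [346. 183.  16.  28.] 0.52 [ 0.544 -0.302  0.03 ]
```

View pics/w3.png

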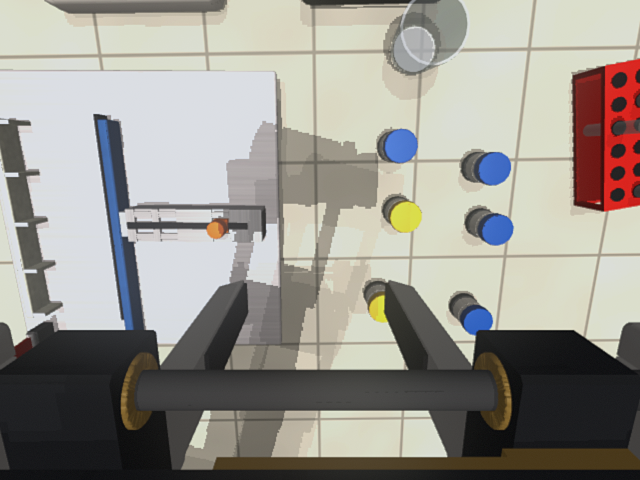

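The button is back up at the outer hole, (216,230) as predicted. The blue caps are at (401,146), (492,168), (496,229) and (478,321). Next I'll compute the jar positions from the cap centres.

Run:
```python
from h import *
p=np.load("p.npy"); o=robot.get_obs(); W=cam("wrist",o)
for n,u in dict(A=(401,146),B=(492,168),C=(496,229),D=(478,321),y1=(406,216)).items():
    q=onplane(W,u,.055); print(n,q[:2].round(4),delta([q[0],q[1],.12],-.0139,o))
for k,x in enumerate((-.0765,-.0255,.0255,.0765)): print(k+1,sh(p,(x,.096,.075)).round(4))
```

```text
A [ 0.6448 -0.1882] [ 0.789  0.945  1.763 -0.     0.     0.002]
B [ 0.6196 -0.2929] [ 0.549  1.995  1.763 -0.     0.     0.002]
C [ 0.5488 -0.3052] [-1.590e-01  2.126e+00  1.763e+00 -0.000e+00  0.000e+00  2.000e-03]
D [ 0.4304 -0.2955] [-1.343e+00  2.041e+00  1.764e+00 -0.000e+00  0.000e+00  2.000e-03]
y1 [ 0.5654 -0.1978] [-0.004  1.05   1.763 -0.     0.     0.002]
1 [0.4927 0.1993 0.075 ]
2 [0.5437 0.1986 0.075 ]
3 [0.5947 0.1979 0.075 ]
4 [0.6457 0.1972 0.075 ]
```

Emit:
{"op": "servo_tool", "data": {"plan": [[0.3, 0.3, 0.2, 0, 0, 0, 94], [0.6, 0.6, 0.5, 0, 0, 0, 94], [0.8, 0.95, 0.9, 0, 0, 0, 94], [0.8, 0.95, 1, 0, 0, 0, 94], [0.8, 0.95, 1, 0, 0, 0, 94], [0.8, 0.95, 1, 0, 0, 0, 94], [0.8, 0.95, 1, 0, 0, 0, 94]]}}

```text
time: 12.38
tool_pos: [0.6461, -0.1889, 0.1978]
ee_rot: [-3.141, -0.001, -0.012]
wrist_force: [0.4, -0.3, 1.0]
width: 0.0945
finger_force: 0.0
```

```bash
cat > jl.py <<'E'
from h import *
import sys
def look(nx,ny,r=.06):
    o=robot.get_obs(); print(o["time"],o["tool_pos"].round(4),o["ee_rot"].round(3)); robot.snapshot("wrist"); W=cam("wrist",o)
    for d in robot.find_in("jar1","wrist")[:8]:
        e=d["extent"]; q=onplane(W,e[:2],.03)
        print(np.round(e),round(d["conf"],2),"mid",q[:2].round(4))
    print("expect cap px",proj(W,[nx,ny,.055]),"foot",proj(W,[nx,ny,0]))
    print("delta",delta([nx,ny,.024],-.0139,o))
if __name__=="__main__": look(float(sys.argv[1]),float(sys.argv[2]))
E
python3 jl.py .6465 -.1885
```

```text
12.3833 [ 0.6461 -0.1889  0.1978] [-3.141e+00 -1.000e-03 -1.200e-02]
[416. 431.  40.  41.] 0.93 mid [ 0.4091 -0.2999]
[424. 257.  52.  50.] 0.61 mid [ 0.6156 -0.2967]
[319. 232.  43.  43.] 0.59 mid [ 0.6417 -0.1908]
[ 97. 306. 194. 312.] 0.19 mid [0.5662 0.0404]
expect cap px [[316.45733066 232.94264829]] foot [[316.36278737 222.18151381]]
delta [ 2.000e-03 -4.000e-03  1.738e+00 -0.000e+00 -1.000e-03  1.000e-03]
```

Emit:
{"op": "servo_tool", "data": {"plan": [[0, 0.02, 0.3, 0, 0, 0, 94], [0, 0.02, 0.6, 0, 0, 0, 94], [0, 0.02, 0.9, 0, 0, 0, 94], [0, 0.02, 1, 0, 0, 0, 94], [0, 0.02, 1, 0, 0, 0, 94]]}}

```text
time: 12.9
tool_pos: [0.6444, -0.1901, 0.0949]
ee_rot: [-3.14, 0.004, -0.011]
wrist_force: [0.8, 0.2, -0.8]
width: 0.0941
finger_force: 0.0
```

Emit:
{"op": "servo_tool", "data": {"plan": [[0, 0, 0.3, 0, 0, 0, 94], [0, 0, 0.6, 0, 0, 0, 94], [0, 0, 0.74, 0, 0, 0, 94], [0, 0, 0.74, 0, 0, 0, 94], [0, 0, 0.74, 0, 0, 0, 94], [0, 0, 0.74, 0, 0, 0, 28], [0, 0, 0.74, 0, 0, 0, 28], [0, 0, 0.74, 0, 0, 0, 28], [0, 0, 0.74, 0, 0, 0, 28], [0, 0, 0.74, 0, 0, 0, 28], [0, 0, 0.74, 0, 0, 0, 28], [0, 0, 0.74, 0, 0, 0, 28]]}}

```text
time: 13.9
tool_pos: [0.6459, -0.1915, 0.0227]
ee_rot: [3.141, -0.0, -0.012]
wrist_force: [-0.3, 0.1, -0.2]
width: 0.0503
finger_force: 0.0
```

Emit:
{"op": "servo_tool", "data": {"plan": [[0, 0, 0, 0, 0, 0, 28], [0, 0, 0, 0, 0, 0, 28], [0, 0, 0, 0, 0, 0, 28], [0, 0, 0, 0, 0, 0, 28]]}}

```text
time: 14.23
tool_pos: [0.6459, -0.1912, 0.0225]
ee_rot: [-3.141, 0.0, -0.012]
wrist_force: [0.1, 0.5, -0.1]
width: 0.0377
finger_force: 30.0
```

Jar A is gripped. I'll carry it to stall 4.

Emit:
{"op": "servo_tool", "data": {"plan": [[0, 0, -0.3, 0, 0, 0, 28], [0, 0, -0.7, 0, 0, 0, 28], [0, 0, -1, 0, 0, 0, 28], [0, 0, -1, 0, 0, 0, 28]]}}

```text
time: 14.57
tool_pos: [0.6499, -0.1932, 0.1319]
ee_rot: [3.136, -0.014, -0.012]
wrist_force: [-0.2, -0.2, 1.1]
width: 0.0376
finger_force: 30.0
```

Emit:
{"op": "servo_tool", "data": {"plan": [[0, -0.2, -0.3, 0, 0, 0, 28], [0, -0.5, -0.6, 0, 0, 0, 28], [0, -0.8, -0.8, 0, 0, 0, 28], [0, -1, -0.8, 0, 0, 0, 28]]}}

```text
time: 14.9
tool_pos: [0.6492, -0.0897, 0.2084]
ee_rot: [3.141, -0.009, -0.011]
wrist_force: [0.3, -0.5, -0.1]
width: 0.0373
finger_force: 30.0
```

Emit:
{"op": "servo_tool", "data": {"plan": [[0, -0.33, 0, 0, 0, 0, 28], [0, -0.66, 0, 0, 0, 0, 28], [0, -1, 0, 0, 0, 0, 28]]}}

```text
time: 15.15
tool_pos: [0.6479, 0.0095, 0.2013]
ee_rot: [3.141, 0.002, -0.013]
wrist_force: [-0.2, 0.5, -0.6]
width: 0.0378
finger_force: 30.0
```

Emit:
{"op": "servo_tool", "data": {"plan": [[0, -0.33, 0, 0, 0, 0, 28], [0, -0.66, 0, 0, 0, 0, 28], [0, -1, 0, 0, 0, 0, 28]]}}

```text
time: 15.4
tool_pos: [0.649, 0.1098, 0.2011]
ee_rot: [3.141, 0.002, -0.012]
wrist_force: [0.2, 0.4, -1.7]
width: 0.0375
finger_force: 30.0
```

Emit:
{"op": "servo_tool", "data": {"plan": [[-0.05, -0.33, 0, 0, 0, 0, 28], [-0.05, -0.66, 0, 0, 0, 0, 28], [-0.05, -0.88, 0, 0, 0, 0, 28], [-0.05, -0.88, 0, 0, 0, 0, 28], [-0.05, -0.88, 0, 0, 0, 0, 28], [-0.05, -0.88, 0, 0, 0, 0, 28], [-0.05, -0.88, 0, 0, 0, 0, 28], [-0.05, -0.88, 0, 0, 0, 0, 28]]}}

```text
time: 16.07
tool_pos: [0.6458, 0.1949, 0.2025]
ee_rot: [3.141, 0.0, -0.014]
wrist_force: [-0.4, 0.3, -1.4]
width: 0.0373
finger_force: 30.0
```

```bash
cat > pl.py <<'E'
from h import *
import sys
k=int(sys.argv[1]); dz=float(sys.argv[2])  # stall no, TCP height over jar's foot
p=np.load("p.npy"); o=robot.get_obs(); im=robot.snapshot("wrist"); W=cam("wrist",o)
cv2.imwrite(f"pics/pl{k}.png",im[:,:,::-1])
print(o["time"],o["tool_pos"].round(4),o["ee_rot"].round(3),o["width"])
q=o["tool_pos"].copy(); q[2]+=.055-dz
for d in robot.find_in("jar1","wrist")[:5]: print(np.round(d["extent"]),round(d["conf"],2))
print("held cap expected px",proj(W,q))
for i,x in enumerate((-.102,-.051,0,.051,.102)): print("fin",i,proj(W,sh(p,(x,.104,.105))).round(0))
t=sh(p,((-.0765,-.0255,.0255,.0765)[k-1],.096,.0)); print(delta([t[0],t[1],.075+dz+.001],p[2],o))
E
python3 pl.py 4 .0225
```

```text
16.0667 [0.6458 0.1949 0.2025] [ 3.141  0.    -0.014] 0.037252127617835536
[317. 300.  81.  98.] 0.6
held cap expected px [[318.07574272 311.93572493]]
fin 0 [[306. 433.]]
fin 1 [[305. 385.]]
fin 2 [[305. 332.]]
fin 3 [[304. 275.]]
fin 4 [[304. 214.]]
[-1.00e-03 -2.30e-02  1.04e+00  0.00e+00  0.00e+00 -0.00e+00]
```

View pics/pl4.png

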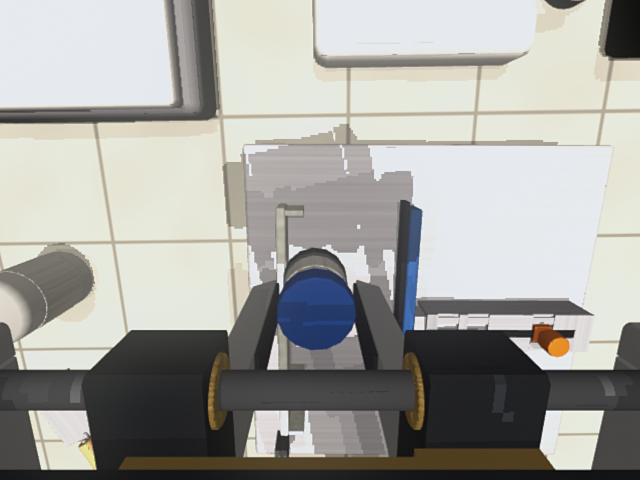

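The held cap is at (317,311), as expected, and fin 4's tip is at (303,211), within about 2 mm of the model. I'll lower the jar.

Emit:
{"op": "servo_tool", "data": {"plan": [[0.01, -0.02, 0.2, 0, 0, 0, 28], [0.01, -0.02, 0.4, 0, 0, 0, 28], [0.01, -0.02, 0.6, 0, 0, 0, 28], [0.01, -0.02, 0.75, 0, 0, 0, 28], [0.01, -0.02, 0.9, 0, 0, 0, 28], [0.01, -0.02, 1, 0, 0, 0, 28], [0.01, -0.02, 1, 0, 0, 0, 28], [0.01, -0.02, 1, 0, 0, 0, 28]]}}

```text
time: 16.83
tool_pos: [0.6465, 0.1981, 0.1023]
ee_rot: [3.141, 0.001, -0.013]
wrist_force: [-0.2, 1.4, -0.4]
width: 0.0373
finger_force: 30.0
```

Emit:
{"op": "servo_tool", "data": {"plan": [[0, 0, 0.04, 0, 0, 0, 28], [0, 0, 0.04, 0, 0, 0, 28], [0, 0, 0.04, 0, 0, 0, 28]]}}

```text
time: 17.08
tool_pos: [0.6471, 0.1986, 0.0997]
ee_rot: [-3.141, -0.002, -0.012]
wrist_force: [0.6, 0.5, -0.9]
width: 0.0372
finger_force: 30.0
```

Emit:
{"op": "servo_tool", "data": {"plan": [[0, 0, 0.01, 0, 0, 0, 28], [0, 0, 0.01, 0, 0, 0, 60], [0, 0, 0.01, 0, 0, 0, 60], [0, 0, 0.01, 0, 0, 0, 60], [0, 0, 0.01, 0, 0, 0, 60], [0, 0, -0.3, 0, 0, 0, 60], [0, 0, -0.7, 0, 0, 0, 60], [0, 0, -1, 0, 0, 0, 60], [0, 0, -1, 0, 0, 0, 60]]}}

```text
time: 17.83
tool_pos: [0.65, 0.1993, 0.2087]
ee_rot: [-3.138, -0.015, -0.012]
wrist_force: [0.3, -0.2, 1.9]
width: 0.0599
finger_force: 0.0
```

Emit:
{"op": "servo_tool", "data": {"plan": [[-0.04, 0.3, 0, 0, 0, 0, 80], [-0.04, 0.66, 0, 0, 0, 0, 94], [-0.04, 1, 0, 0, 0, 0, 94]]}}

```text
time: 18.08
tool_pos: [0.6412, 0.0981, 0.1987]
ee_rot: [3.141, -0.001, -0.01]
wrist_force: [-0.8, -0.5, 1.0]
width: 0.0766
finger_force: 0.0
```

Emit:
{"op": "servo_tool", "data": {"plan": [[-0.04, 0.33, 0, 0, 0, 0, 94], [-0.04, 0.66, 0, 0, 0, 0, 94], [-0.04, 1, 0, 0, 0, 0, 94]]}}

```text
time: 18.33
tool_pos: [0.6358, -0.0026, 0.1986]
ee_rot: [-3.142, -0.0, -0.012]
wrist_force: [1.0, -0.3, -0.8]
width: 0.0933
finger_force: 0.0
```

Emit:
{"op": "servo_tool", "data": {"plan": [[-0.04, 0.33, 0, 0, 0, 0, 94], [-0.04, 0.66, 0, 0, 0, 0, 94], [-0.04, 1, 0, 0, 0, 0, 94]]}}

```text
time: 18.58
tool_pos: [0.6306, -0.1027, 0.1986]
ee_rot: [-3.142, -0.0, -0.012]
wrist_force: [1.3, -0.2, 0.5]
width: 0.0941
finger_force: 0.0
```

Emit:
{"op": "servo_tool", "data": {"plan": [[-0.04, 0.33, 0, 0, 0, 0, 94], [-0.04, 0.66, 0, 0, 0, 0, 94], [-0.04, 1, 0, 0, 0, 0, 94]]}}

```text
time: 18.83
tool_pos: [0.6254, -0.2027, 0.1987]
ee_rot: [3.142, -0.0, -0.012]
wrist_force: [-0.1, 0.4, 0.2]
width: 0.0937
finger_force: 0.0
```

Emit:
{"op": "servo_tool", "data": {"plan": [[-0.05, 0.33, 0, 0, 0, 0, 94], [-0.05, 0.66, 0, 0, 0, 0, 94], [-0.05, 0.91, 0, 0, 0, 0, 94], [-0.05, 0.91, 0, 0, 0, 0, 94], [-0.05, 0.91, 0, 0, 0, 0, 94], [-0.05, 0.91, 0, 0, 0, 0, 94], [-0.05, 0.91, 0, 0, 0, 0, 94]]}}

```text
time: 19.42
tool_pos: [0.62, -0.2908, 0.1988]
ee_rot: [-3.141, -0.0, -0.01]
wrist_force: [0.3, -0.2, -0.3]
width: 0.0941
finger_force: 0.0
```

```bash
python3 jl.py .6196 -.2929
```

```text
19.4167 [ 0.62   -0.2908  0.1988] [-3.141 -0.    -0.01 ]
[322. 230.  38.  48.] 0.7 mid [ 0.6178 -0.2963]
[334. 300.  40.  54.] 0.65 mid [ 0.5439 -0.3084]
[322. 420.  33.  16.] 0.62 mid [ 0.3986 -0.2951]
expect cap px [[319.19708722 233.3626331 ]] foot [[318.74806637 222.53713955]]
delta [-0.004  0.021  1.748 -0.    -0.     0.002]
```

Emit:
{"op": "servo_tool", "data": {"plan": [[0, 0.04, 0.3, 0, 0, 0, 94], [0, 0.04, 0.6, 0, 0, 0, 94], [0, 0.04, 0.9, 0, 0, 0, 94], [0, 0.04, 1, 0, 0, 0, 94], [0, 0.04, 1, 0, 0, 0, 94]]}}

```text
time: 19.93
tool_pos: [0.6177, -0.294, 0.0943]
ee_rot: [-3.138, 0.007, -0.011]
wrist_force: [-0.5, 0.1, 0.2]
width: 0.0941
finger_force: 0.0
```

Emit:
{"op": "servo_tool", "data": {"plan": [[0, 0, 0.3, 0, 0, 0, 94], [0, 0, 0.6, 0, 0, 0, 94], [0, 0, 0.76, 0, 0, 0, 94], [0, 0, 0.76, 0, 0, 0, 94], [0, 0, 0.76, 0, 0, 0, 28], [0, 0, 0.76, 0, 0, 0, 28], [0, 0, 0.76, 0, 0, 0, 28], [0, 0, 0.76, 0, 0, 0, 28], [0, 0, 0.76, 0, 0, 0, 28], [0, 0, 0.76, 0, 0, 0, 28], [0, 0, 0.76, 0, 0, 0, 28], [0, 0, 0.76, 0, 0, 0, 28]]}}

```text
time: 20.93
tool_pos: [0.6197, -0.2962, 0.0228]
ee_rot: [3.141, -0.0, -0.012]
wrist_force: [-0.0, -0.9, -0.5]
width: 0.0442
finger_force: 0.0
```

Emit:
{"op": "servo_tool", "data": {"plan": [[0, 0, 0, 0, 0, 0, 28], [0, 0, 0, 0, 0, 0, 28], [0, 0, 0, 0, 0, 0, 28]]}}

```text
time: 21.18
tool_pos: [0.6197, -0.2967, 0.0228]
ee_rot: [3.141, -0.0, -0.012]
wrist_force: [-0.2, -0.7, 0.5]
width: 0.0373
finger_force: 30.0
```

Emit:
{"op": "servo_tool", "data": {"plan": [[0, 0, -0.3, 0, 0, 0, 28], [0, 0, -0.7, 0, 0, 0, 28], [0, 0, -1, 0, 0, 0, 28], [0, 0, -1, 0, 0, 0, 28]]}}

```text
time: 21.52
tool_pos: [0.6233, -0.2979, 0.1318]
ee_rot: [3.135, -0.013, -0.012]
wrist_force: [0.6, -0.3, 0.8]
width: 0.0374
finger_force: 30.0
```

Emit:
{"op": "servo_tool", "data": {"plan": [[-0.06, -0.2, -0.3, 0, 0, 0, 28], [-0.06, -0.5, -0.6, 0, 0, 0, 28], [-0.06, -0.8, -0.8, 0, 0, 0, 28], [-0.06, -1, -0.8, 0, 0, 0, 28]]}}

```text
time: 21.85
tool_pos: [0.6168, -0.1943, 0.2083]
ee_rot: [3.14, -0.009, -0.011]
wrist_force: [0.0, -0.3, 0.1]
width: 0.0372
finger_force: 30.0
```

Emit:
{"op": "servo_tool", "data": {"plan": [[-0.06, -0.33, 0, 0, 0, 0, 28], [-0.06, -0.66, 0, 0, 0, 0, 28], [-0.06, -1, 0, 0, 0, 0, 28]]}}

```text
time: 22.1
tool_pos: [0.6092, -0.0946, 0.2013]
ee_rot: [-3.141, 0.002, -0.013]
wrist_force: [0.8, 0.8, -1.4]
width: 0.0374
finger_force: 30.0
```

Emit:
{"op": "servo_tool", "data": {"plan": [[-0.06, -0.33, 0, 0, 0, 0, 28], [-0.06, -0.66, 0, 0, 0, 0, 28], [-0.06, -1, 0, 0, 0, 0, 28]]}}

```text
time: 22.35
tool_pos: [0.6043, 0.0057, 0.2012]
ee_rot: [-3.141, 0.002, -0.012]
wrist_force: [1.0, -0.2, -1.4]
width: 0.0372
finger_force: 30.0
```

Emit:
{"op": "servo_tool", "data": {"plan": [[-0.06, -0.33, 0, 0, 0, 0, 28], [-0.06, -0.66, 0, 0, 0, 0, 28], [-0.06, -1, 0, 0, 0, 0, 28]]}}

```text
time: 22.6
tool_pos: [0.5994, 0.1057, 0.2012]
ee_rot: [3.142, 0.002, -0.012]
wrist_force: [0.6, 0.2, -1.3]
width: 0.0372
finger_force: 30.0
```

Emit:
{"op": "servo_tool", "data": {"plan": [[-0.06, -0.33, 0, 0, 0, 0, 28], [-0.06, -0.66, 0, 0, 0, 0, 28], [-0.06, -0.94, 0, 0, 0, 0, 28], [-0.06, -0.94, 0, 0, 0, 0, 28], [-0.06, -0.94, 0, 0, 0, 0, 28], [-0.06, -0.94, 0, 0, 0, 0, 28], [-0.06, -0.94, 0, 0, 0, 0, 28], [-0.06, -0.94, 0, 0, 0, 0, 28]]}}

```text
time: 23.27
tool_pos: [0.5957, 0.1968, 0.2024]
ee_rot: [3.141, 0.0, -0.014]
wrist_force: [-0.1, 0.1, -2.2]
width: 0.0373
finger_force: 30.0
```

```bash
python3 pl.py 3 .0228
```

```text
23.2667 [0.5957 0.1968 0.2024] [ 3.141  0.    -0.014] 0.03731567296662119
[317. 301.  80. 104.] 0.94
[312. 186.  52.  52.] 0.63
held cap expected px [[318.06186525 311.68805287]]
fin 0 [[307. 386.]]
fin 1 [[306. 333.]]
fin 2 [[306. 276.]]
fin 3 [[305. 215.]]
fin 4 [[305. 147.]]
[-0.01  -0.011  1.036  0.     0.    -0.   ]
```

View pics/pl3.png

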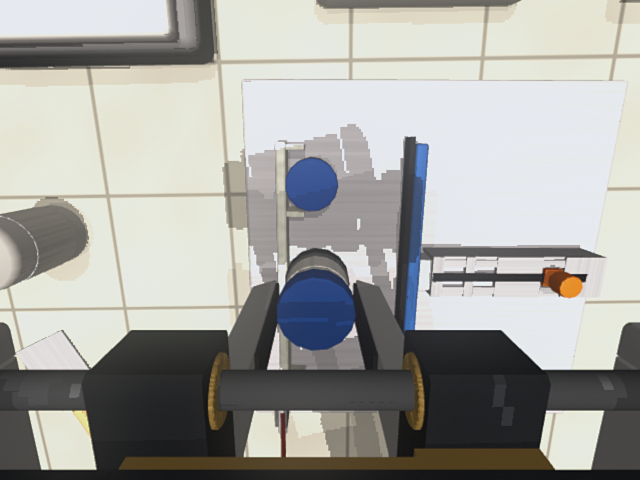

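Jar A stands in stall 4, its cap at (312,185) between the fins at rows 146 and 213. I'll lower jar B into stall 3, then go back for jar C at (0.549,-0.306).

Emit:
{"op": "servo_tool", "data": {"plan": [[0, -0.01, 0.2, 0, 0, 0, 28], [0, -0.01, 0.4, 0, 0, 0, 28], [0, -0.01, 0.6, 0, 0, 0, 28], [0, -0.01, 0.75, 0, 0, 0, 28], [0, -0.01, 0.9, 0, 0, 0, 28], [0, -0.01, 1, 0, 0, 0, 28], [0, -0.01, 1.0, 0, 0, 0, 28], [0, -0.01, 1.0, 0, 0, 0, 28]]}}

```text
time: 24.03
tool_pos: [0.5955, 0.1987, 0.1024]
ee_rot: [3.141, 0.001, -0.013]
wrist_force: [0.6, -0.2, -1.7]
width: 0.0376
finger_force: 30.0
```

Emit:
{"op": "servo_tool", "data": {"plan": [[0, 0, 0.04, 0, 0, 0, 28], [0, 0, 0.04, 0, 0, 0, 28], [0, 0, 0.04, 0, 0, 0, 28], [0, 0, 0.04, 0, 0, 0, 28], [0, 0, 0.04, 0, 0, 0, 60], [0, 0, 0.04, 0, 0, 0, 60], [0, 0, 0.04, 0, 0, 0, 60], [0, 0, 0.04, 0, 0, 0, 60], [0, 0, -0.3, 0, 0, 0, 60], [0, 0, -0.7, 0, 0, 0, 60], [0, 0, -0.96, 0, 0, 0, 60], [0, 0, -0.96, 0, 0, 0, 60]]}}

```text
time: 25.03
tool_pos: [0.5989, 0.2, 0.2076]
ee_rot: [-3.138, -0.014, -0.012]
wrist_force: [0.6, -0.2, 1.4]
width: 0.06
finger_force: 0.0
```

Emit:
{"op": "servo_tool", "data": {"plan": [[-0.08, 0.3, 0, 0, 0, 0, 80], [-0.08, 0.66, 0, 0, 0, 0, 94], [-0.08, 1, 0, 0, 0, 0, 94]]}}

```text
time: 25.28
tool_pos: [0.5859, 0.0987, 0.1984]
ee_rot: [3.141, 0.0, -0.01]
wrist_force: [-0.1, 0.0, 0.3]
width: 0.0765
finger_force: 0.0
```

Emit:
{"op": "servo_tool", "data": {"plan": [[-0.08, 0.33, 0, 0, 0, 0, 94], [-0.08, 0.66, 0, 0, 0, 0, 94], [-0.08, 1, 0, 0, 0, 0, 94]]}}

```text
time: 25.53
tool_pos: [0.5765, -0.0019, 0.1983]
ee_rot: [-3.142, 0.0, -0.011]
wrist_force: [1.6, -0.0, 0.2]
width: 0.0933
finger_force: 0.0
```

Emit:
{"op": "servo_tool", "data": {"plan": [[-0.08, 0.33, 0, 0, 0, 0, 94], [-0.08, 0.66, 0, 0, 0, 0, 94], [-0.08, 1, 0, 0, 0, 0, 94]]}}

```text
time: 25.78
tool_pos: [0.5673, -0.1019, 0.1983]
ee_rot: [-3.141, 0.0, -0.012]
wrist_force: [1.2, -0.0, -0.3]
width: 0.0938
finger_force: 0.0
```

Emit:
{"op": "servo_tool", "data": {"plan": [[-0.08, 0.33, 0, 0, 0, 0, 94], [-0.08, 0.66, 0, 0, 0, 0, 94], [-0.08, 1, 0, 0, 0, 0, 94]]}}

```text
time: 26.03
tool_pos: [0.5582, -0.2018, 0.1983]
ee_rot: [-3.141, 0.0, -0.012]
wrist_force: [0.4, -0.3, -0.5]
width: 0.0943
finger_force: 0.0
```

Emit:
{"op": "servo_tool", "data": {"plan": [[-0.08, 0.33, 0, 0, 0, 0, 94], [-0.08, 0.66, 0, 0, 0, 0, 94], [-0.08, 1, 0, 0, 0, 0, 94], [-0.08, 1, 0, 0, 0, 0, 94], [-0.08, 1, 0, 0, 0, 0, 94], [-0.08, 1, 0, 0, 0, 0, 94], [-0.08, 1, 0, 0, 0, 0, 94]]}}

```text
time: 26.62
tool_pos: [0.5498, -0.299, 0.1986]
ee_rot: [-3.141, 0.0, -0.011]
wrist_force: [-0.2, 0.4, 0.1]
width: 0.0939
finger_force: 0.0
```

```bash
python3 jl.py .548 -.3065
```

```text
26.6167 [ 0.5498 -0.299   0.1986] [-3.141  0.    -0.011]
[316. 342.  36.  56.] 0.74 mid [ 0.425  -0.2971]
[327. 232.  40.  43.] 0.7 mid [ 0.5459 -0.3089]
expect cap px [[325.06949072 234.80806762]] foot [[323.84520954 223.77950707]]
delta [-0.017  0.076  1.746 -0.     0.     0.002]
```

Emit:
{"op": "servo_tool", "data": {"plan": [[-0.015, 0.09, 0.3, 0, 0, 0, 94], [-0.015, 0.09, 0.6, 0, 0, 0, 94], [-0.015, 0.09, 0.9, 0, 0, 0, 94], [-0.015, 0.09, 1, 0, 0, 0, 94], [-0.015, 0.09, 1, 0, 0, 0, 94]]}}

```text
time: 27.13
tool_pos: [0.5462, -0.307, 0.0948]
ee_rot: [-3.137, 0.006, -0.011]
wrist_force: [-1.1, -0.4, -0.2]
width: 0.0938
finger_force: 0.0
```

Emit:
{"op": "servo_tool", "data": {"plan": [[0, 0, 0.3, 0, 0, 0, 94], [0, 0, 0.6, 0, 0, 0, 94], [0, 0, 0.75, 0, 0, 0, 94], [0, 0, 0.75, 0, 0, 0, 94], [0, 0, 0.75, 0, 0, 0, 28], [0, 0, 0.75, 0, 0, 0, 28], [0, 0, 0.75, 0, 0, 0, 28], [0, 0, 0.75, 0, 0, 0, 28], [0, 0, 0.75, 0, 0, 0, 28], [0, 0, 0.75, 0, 0, 0, 28], [0, 0, 0.75, 0, 0, 0, 28], [0, 0, 0.75, 0, 0, 0, 28]]}}

```text
time: 28.13
tool_pos: [0.548, -0.3093, 0.0238]
ee_rot: [3.141, -0.0, -0.012]
wrist_force: [0.8, 0.2, -0.4]
width: 0.0439
finger_force: 0.0
```

Emit:
{"op": "servo_tool", "data": {"plan": [[0, 0, 0, 0, 0, 0, 28], [0, 0, 0, 0, 0, 0, 28], [0, 0, 0, 0, 0, 0, 28]]}}

```text
time: 28.38
tool_pos: [0.548, -0.3092, 0.0236]
ee_rot: [-3.141, 0.0, -0.012]
wrist_force: [0.2, 1.7, 0.2]
width: 0.0375
finger_force: 30.0
```

Emit:
{"op": "servo_tool", "data": {"plan": [[0, 0, -0.3, 0, 0, 0, 28], [0, 0, -0.7, 0, 0, 0, 28], [0, -0.05, -1, 0, 0, 0, 28], [0, -0.08, -1, 0, 0, 0, 28]]}}

```text
time: 28.72
tool_pos: [0.5518, -0.3036, 0.1323]
ee_rot: [3.134, -0.012, -0.012]
wrist_force: [0.6, -1.3, 1.2]
width: 0.0374
finger_force: 30.0
```

Emit:
{"op": "servo_tool", "data": {"plan": [[-0.02, -0.2, -0.3, 0, 0, 0, 28], [-0.02, -0.5, -0.6, 0, 0, 0, 28], [-0.02, -0.8, -0.8, 0, 0, 0, 28], [-0.02, -1, -0.8, 0, 0, 0, 28]]}}

```text
time: 29.05
tool_pos: [0.5493, -0.2, 0.209]
ee_rot: [3.139, -0.009, -0.011]
wrist_force: [0.7, -0.3, -0.7]
width: 0.0373
finger_force: 30.0
```

Emit:
{"op": "servo_tool", "data": {"plan": [[-0.02, -0.33, 0, 0, 0, 0, 28], [-0.02, -0.66, 0, 0, 0, 0, 28], [-0.02, -1, 0, 0, 0, 0, 28]]}}

```text
time: 29.3
tool_pos: [0.5459, -0.1, 0.2025]
ee_rot: [-3.141, 0.001, -0.013]
wrist_force: [1.7, 0.3, -1.8]
width: 0.0376
finger_force: 30.0
```

Emit:
{"op": "servo_tool", "data": {"plan": [[-0.02, -0.33, 0, 0, 0, 0, 28], [-0.02, -0.66, 0, 0, 0, 0, 28], [-0.02, -1, 0, 0, 0, 0, 28]]}}

```text
time: 29.55
tool_pos: [0.5449, 0.0002, 0.2023]
ee_rot: [3.142, 0.002, -0.012]
wrist_force: [0.4, 0.4, -0.8]
width: 0.0375
finger_force: 30.0
```

Emit:
{"op": "servo_tool", "data": {"plan": [[-0.02, -0.33, 0, 0, 0, 0, 28], [-0.02, -0.66, 0, 0, 0, 0, 28], [-0.02, -1, 0, 0, 0, 0, 28]]}}

```text
time: 29.8
tool_pos: [0.5441, 0.1002, 0.2023]
ee_rot: [3.141, 0.002, -0.012]
wrist_force: [1.3, 0.1, -1.2]
width: 0.0376
finger_force: 30.0
```

Emit:
{"op": "servo_tool", "data": {"plan": [[-0.02, -0.33, 0, 0, 0, 0, 28], [-0.02, -0.66, 0, 0, 0, 0, 28], [-0.02, -1, 0, 0, 0, 0, 28], [-0.02, -1, 0, 0, 0, 0, 28], [-0.02, -1, 0, 0, 0, 0, 28], [-0.02, -1, 0, 0, 0, 0, 28], [-0.02, -1, 0, 0, 0, 0, 28], [-0.02, -1, 0, 0, 0, 0, 28]]}}

```text
time: 30.47
tool_pos: [0.5442, 0.1974, 0.2035]
ee_rot: [3.141, 0.0, -0.014]
wrist_force: [0.6, 0.8, -1.0]
width: 0.0373
finger_force: 30.0
```

```bash
python3 pl.py 2 .0236
```

```text
30.4667 [0.5442 0.1974 0.2035] [ 3.141  0.    -0.014] 0.037266704778799724
[315. 299.  76. 100.] 0.87
[311. 185.  53.  55.] 0.69
[311. 110.  55.  56.] 0.61
held cap expected px [[318.05852195 310.97140327]]
fin 0 [[306. 332.]]
fin 1 [[306. 275.]]
fin 2 [[305. 214.]]
fin 3 [[305. 147.]]
fin 4 [[304.  74.]]
[-0.005 -0.013  1.038  0.     0.    -0.   ]
```

Emit:
{"op": "servo_tool", "data": {"plan": [[0.005, -0.01, 0.2, 0, 0, 0, 28], [0.005, -0.01, 0.4, 0, 0, 0, 28], [0.005, -0.01, 0.6, 0, 0, 0, 28], [0.005, -0.01, 0.75, 0, 0, 0, 28], [0.005, -0.01, 0.9, 0, 0, 0, 28], [0.005, -0.01, 1, 0, 0, 0, 28], [0.005, -0.01, 1.0, 0, 0, 0, 28], [0.005, -0.01, 1.0, 0, 0, 0, 28]]}}

```text
time: 31.23
tool_pos: [0.5445, 0.1993, 0.1034]
ee_rot: [3.141, 0.001, -0.013]
wrist_force: [0.5, -0.0, -0.7]
width: 0.0373
finger_force: 30.0
```

Emit:
{"op": "servo_tool", "data": {"plan": [[0, 0, 0.04, 0, 0, 0, 28], [0, 0, 0.04, 0, 0, 0, 28], [0, 0, 0.04, 0, 0, 0, 28], [0, 0, 0.04, 0, 0, 0, 28], [0, 0, 0.04, 0, 0, 0, 60], [0, 0, 0.04, 0, 0, 0, 60], [0, 0, 0.04, 0, 0, 0, 60], [0, 0, 0.04, 0, 0, 0, 60], [0, 0, -0.3, 0, 0, 0, 60], [0, 0, -0.7, 0, 0, 0, 60], [0, 0, -0.96, 0, 0, 0, 60], [0, 0, -0.96, 0, 0, 0, 60]]}}

```text
time: 32.23
tool_pos: [0.548, 0.2007, 0.208]
ee_rot: [-3.138, -0.014, -0.012]
wrist_force: [0.1, -0.4, 0.4]
width: 0.0602
finger_force: 0.0
```

Emit:
{"op": "servo_tool", "data": {"plan": [[-0.07, 0.3, 0, 0, 0, 0, 80], [-0.14, 0.66, 0, 0, 0, 0, 94], [-0.21, 1, 0, 0, 0, 0, 94]]}}

```text
time: 32.48
tool_pos: [0.5218, 0.0993, 0.1991]
ee_rot: [3.141, 0.0, -0.01]
wrist_force: [0.5, -1.6, 0.2]
width: 0.0764
finger_force: 0.0
```

Emit:
{"op": "servo_tool", "data": {"plan": [[-0.07, 0.33, 0, 0, 0, 0, 94], [-0.14, 0.66, 0, 0, 0, 0, 94], [-0.21, 1, 0, 0, 0, 0, 94]]}}

```text
time: 32.73
tool_pos: [0.4994, -0.0009, 0.1991]
ee_rot: [3.142, 0.0, -0.011]
wrist_force: [-0.3, 0.3, -0.9]
width: 0.0931
finger_force: 0.0
```

Emit:
{"op": "servo_tool", "data": {"plan": [[-0.07, 0.33, 0, 0, 0, 0, 94], [-0.14, 0.66, 0, 0, 0, 0, 94], [-0.21, 1, 0, 0, 0, 0, 94]]}}

```text
time: 32.98
tool_pos: [0.4772, -0.1007, 0.1992]
ee_rot: [-3.141, 0.0, -0.012]
wrist_force: [-0.1, -1.0, 1.1]
width: 0.0938
finger_force: 0.0
```

Emit:
{"op": "servo_tool", "data": {"plan": [[-0.07, 0.33, 0, 0, 0, 0, 94], [-0.14, 0.66, 0, 0, 0, 0, 94], [-0.21, 1, 0, 0, 0, 0, 94]]}}

```text
time: 33.23
tool_pos: [0.455, -0.2005, 0.1992]
ee_rot: [-3.141, 0.0, -0.012]
wrist_force: [1.4, -0.4, 0.0]
width: 0.0939
finger_force: 0.0
```

Emit:
{"op": "servo_tool", "data": {"plan": [[-0.07, 0.33, 0, 0, 0, 0, 94], [-0.14, 0.66, 0, 0, 0, 0, 94], [-0.22, 0.95, 0, 0, 0, 0, 94], [-0.22, 0.95, 0, 0, 0, 0, 94], [-0.22, 0.95, 0, 0, 0, 0, 94], [-0.22, 0.95, 0, 0, 0, 0, 94], [-0.22, 0.95, 0, 0, 0, 0, 94]]}}

```text
time: 33.82
tool_pos: [0.433, -0.2928, 0.1995]
ee_rot: [-3.141, -0.0, -0.011]
wrist_force: [-0.5, 0.8, 1.0]
width: 0.0941
finger_force: 0.0
```

```bash
python3 jl.py .4305 -.2965
```

```text
33.8167 [ 0.433  -0.2928  0.1995] [-3.141 -0.    -0.011]
[322. 234.  40.  52.] 0.88 mid [ 0.4265 -0.2977]
expect cap px [[321.0206938  235.40515226]] foot [[320.33759943 224.33369712]]
delta [-0.025  0.039  1.755 -0.    -0.     0.002]
```

Emit:
{"op": "servo_tool", "data": {"plan": [[-0.035, 0.05, 0.3, 0, 0, 0, 94], [-0.035, 0.05, 0.6, 0, 0, 0, 94], [-0.035, 0.05, 0.9, 0, 0, 0, 94], [-0.035, 0.05, 1, 0, 0, 0, 94], [-0.035, 0.05, 1, 0, 0, 0, 94]]}}

```text
time: 34.33
tool_pos: [0.4276, -0.2965, 0.0964]
ee_rot: [-3.137, 0.005, -0.011]
wrist_force: [0.6, 0.0, -0.3]
width: 0.0935
finger_force: 0.0
```

Emit:
{"op": "servo_tool", "data": {"plan": [[0, 0, 0.3, 0, 0, 0, 94], [0, 0, 0.6, 0, 0, 0, 94], [0, 0, 0.73, 0, 0, 0, 94], [0, 0, 0.73, 0, 0, 0, 94], [0, 0, 0.73, 0, 0, 0, 28], [0, 0, 0.73, 0, 0, 0, 28], [0, 0, 0.73, 0, 0, 0, 28], [0, 0, 0.73, 0, 0, 0, 28], [0, 0, 0.73, 0, 0, 0, 28], [0, 0, 0.73, 0, 0, 0, 28], [0, 0, 0.73, 0, 0, 0, 28], [0, 0, 0.73, 0, 0, 0, 28]]}}

```text
time: 35.33
tool_pos: [0.4291, -0.2989, 0.0268]
ee_rot: [3.141, -0.0, -0.012]
wrist_force: [0.2, 0.0, 0.3]
width: 0.0441
finger_force: 0.0
```

Emit:
{"op": "servo_tool", "data": {"plan": [[0, 0, 0, 0, 0, 0, 28], [0, 0, 0, 0, 0, 0, 28], [0, 0, 0, 0, 0, 0, 28]]}}

```text
time: 35.58
tool_pos: [0.4291, -0.2986, 0.0267]
ee_rot: [-3.141, 0.0, -0.012]
wrist_force: [-1.5, 1.2, 0.5]
width: 0.0373
finger_force: 30.0
```

Emit:
{"op": "servo_tool", "data": {"plan": [[0, 0, -0.3, 0, 0, 0, 28], [0, 0, -0.7, 0, 0, 0, 28], [0, 0, -1, 0, 0, 0, 28], [0, 0, -1, 0, 0, 0, 28]]}}

```text
time: 35.92
tool_pos: [0.4324, -0.3019, 0.1344]
ee_rot: [3.132, -0.011, -0.012]
wrist_force: [0.2, -0.7, 0.1]
width: 0.0376
finger_force: 29.9
```

Emit:
{"op": "servo_tool", "data": {"plan": [[0.05, -0.2, -0.3, 0, 0, 0, 28], [0.1, -0.5, -0.6, 0, 0, 0, 28], [0.2, -0.8, -0.8, 0, 0, 0, 28], [0.2, -1, -0.8, 0, 0, 0, 28]]}}

```text
time: 36.25
tool_pos: [0.4533, -0.1983, 0.2114]
ee_rot: [3.138, -0.009, -0.011]
wrist_force: [0.4, 0.3, -0.1]
width: 0.0371
finger_force: 29.9
```

Emit:
{"op": "servo_tool", "data": {"plan": [[0.1, -0.33, 0, 0, 0, 0, 28], [0.2, -0.66, 0, 0, 0, 0, 28], [0.2, -1, 0, 0, 0, 0, 28]]}}

```text
time: 36.5
tool_pos: [0.4722, -0.0982, 0.2054]
ee_rot: [-3.141, 0.001, -0.013]
wrist_force: [1.0, 0.0, -0.5]
width: 0.0368
finger_force: 29.9
```

Emit:
{"op": "servo_tool", "data": {"plan": [[0.1, -0.33, 0, 0, 0, 0, 28], [0.2, -0.66, 0, 0, 0, 0, 28], [0.2, -1, 0, 0, 0, 0, 28]]}}

```text
time: 36.75
tool_pos: [0.4933, 0.0018, 0.2052]
ee_rot: [3.141, 0.001, -0.012]
wrist_force: [-0.1, -0.5, -1.2]
width: 0.0372
finger_force: 29.9
```

Emit:
{"op": "servo_tool", "data": {"plan": [[0, -0.33, 0, 0, 0, 0, 28], [0, -0.66, 0, 0, 0, 0, 28], [0, -1, 0, 0, 0, 0, 28]]}}

```text
time: 37.0
tool_pos: [0.4934, 0.1017, 0.2054]
ee_rot: [3.141, 0.001, -0.012]
wrist_force: [0.9, -0.7, -0.2]
width: 0.0372
finger_force: 29.9
```

Emit:
{"op": "servo_tool", "data": {"plan": [[0, -0.33, 0, 0, 0, 0, 28], [0, -0.66, 0, 0, 0, 0, 28], [0, -0.98, 0, 0, 0, 0, 28], [0, -0.98, 0, 0, 0, 0, 28], [0, -0.98, 0, 0, 0, 0, 28], [0, -0.98, 0, 0, 0, 0, 28], [0, -0.98, 0, 0, 0, 0, 28], [0, -0.98, 0, 0, 0, 0, 28]]}}

```text
time: 37.67
tool_pos: [0.4952, 0.1971, 0.2065]
ee_rot: [3.141, 0.0, -0.014]
wrist_force: [0.2, 0.4, -1.4]
width: 0.0377
finger_force: 29.9
```

```bash
python3 pl.py 1 .0267
python3 - <<'E'
from h import *
S,D=cam("scene"),cam("side")
for c,C in (("scene",S),("side",D)):
    im=robot.snapshot(c); print(c,[(np.round(d["extent"]),round(d["conf"],2)) for d in robot.find_in("hasp_tab",c)][:2])
    hsv=cv2.cvtColor(im,cv2.COLOR_RGB2HSV); m=((hsv[...,0]<8)|(hsv[...,0]>172))&(hsv[...,1]>150)&(hsv[...,2]>60)
    box=(slice(100,200),slice(340,410)) if c=="scene" else (slice(260,340),slice(370,420))
    y,x=np.nonzero(m[box]); print("red",x.min()+box[1].start,x.max()+box[1].start,y.min()+box[0].start,y.max()+box[0].start) if len(x) else print("no red")
    if c=="side": cv2.imwrite("pics/hs.png",cv2.resize(im[200:350,300:450],(600,600),interpolation=cv2.INTER_CUBIC)[:,:,::-1])
E
```

```text
37.6667 [0.4952 0.1971 0.2065] [ 3.141  0.    -0.014] 0.0377011083358577
[309.  40.  57.  72.] 0.76
[317. 296.  79. 104.] 0.66
[310. 189.  53.  51.] 0.61
[312. 113.  55.  59.] 0.6
held cap expected px [[318.01646208 308.29583751]]
fin 0 [[305. 277.]]
fin 1 [[304. 216.]]
fin 2 [[304. 150.]]
fin 3 [[303.  77.]]
fin 4 [[303.  -2.]]
[-0.025 -0.023  1.038  0.     0.    -0.   ]
scene []
red 374 374 132 132
side [(array([394., 303.,  13.,  41.]), 0.55)]
red 387 399 281 320
```

View pics/hs.png

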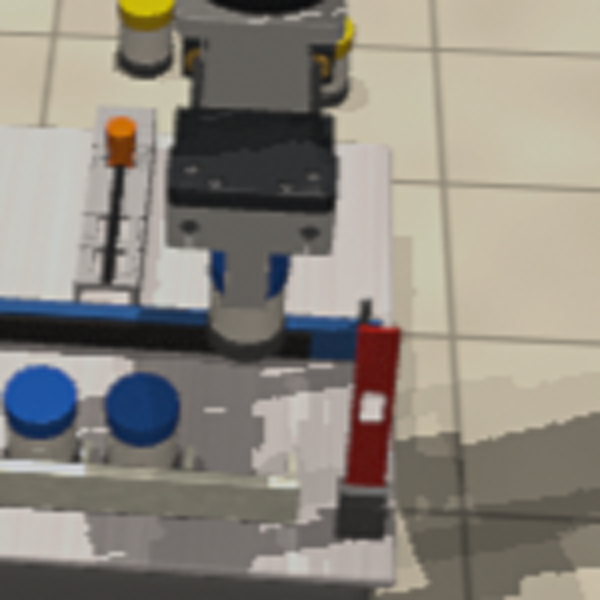

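Two jars are in place at crop (40,400) and (143,408). The hasp stands nearly upright at crop (370,400), clear of the gripper. I'll lower jar D into stall 1.

Emit:
{"op": "servo_tool", "data": {"plan": [[0, -0.02, 0.2, 0, 0, 0, 28], [0, -0.02, 0.4, 0, 0, 0, 28], [0, -0.02, 0.6, 0, 0, 0, 28], [0, -0.02, 0.7, 0, 0, 0, 28], [0, -0.02, 0.8, 0, 0, 0, 28], [0, -0.02, 0.9, 0, 0, 0, 28], [0, -0.02, 1.0, 0, 0, 0, 28], [0, -0.02, 1.0, 0, 0, 0, 28], [0, -0.02, 1.0, 0, 0, 0, 28]]}}

```text
time: 38.72
tool_pos: [0.495, 0.2003, 0.1064]
ee_rot: [3.141, 0.001, -0.012]
wrist_force: [0.0, 0.4, -1.3]
width: 0.0374
finger_force: 29.9
```

Emit:
{"op": "servo_tool", "data": {"plan": [[0, 0, 0.035, 0, 0, 0, 28], [0, 0, 0.035, 0, 0, 0, 28], [0, 0, 0.035, 0, 0, 0, 28], [0, 0, 0.035, 0, 0, 0, 28]]}}

```text
time: 39.05
tool_pos: [0.4955, 0.2004, 0.1037]
ee_rot: [-3.141, -0.001, -0.012]
wrist_force: [-0.1, -0.7, -1.2]
width: 0.0376
finger_force: 29.9
```

Emit:
{"op": "servo_tool", "data": {"plan": [[0, 0, 0, 0, 0, 0, 60], [0, 0, 0, 0, 0, 0, 60], [0, 0, 0, 0, 0, 0, 60], [0, 0, 0, 0, 0, 0, 60], [0, 0, -0.3, 0, 0, 0, 60], [0, 0, -0.7, 0, 0, 0, 60], [0, 0, -1, 0, 0, 0, 60], [0, 0, -1, 0, 0, 0, 60], [0, 0, -1, 0, 0, 0, 60]]}}

```text
time: 39.8
tool_pos: [0.4966, 0.2008, 0.2062]
ee_rot: [-3.14, -0.006, -0.012]
wrist_force: [0.0, 0.3, -0.5]
width: 0.0599
finger_force: 0.0
```

Emit:
{"op": "servo_tool", "data": {"plan": [[0.3, 0.3, -0.2, 0, 0, 0, 50], [0.5, 0.6, -0.5, 0, 0, 0, 36], [0.75, 1, -0.9, 0, 0, 0, 36], [0.75, 1, -0.9, 0, 0, 0, 36], [0.75, 1, -0.9, 0, 0, 0, 36], [0.75, 1, -0.9, 0, 0, 0, 36], [0.75, 1, -0.9, 0, 0, 0, 36]]}}

```text
time: 40.38
tool_pos: [0.568, 0.0999, 0.2907]
ee_rot: [-3.141, 0.004, -0.012]
wrist_force: [-1.2, 1.0, -0.6]
width: 0.0362
finger_force: 0.0
```

Run:
```python
from h import *
p=np.load("p.npy"); o=robot.get_obs(); print(o["time"],o["tool_pos"],o["ee_rot"])
im=robot.snapshot("wrist"); cv2.imwrite("pics/w5.png",im[:,:,::-1]); W=cam("wrist",o); D=cam("side")
for t in ("button","jar1","std1","hasp"):
  for d in robot.find_in(t,"wrist")[:5]: e=d["extent"];print(t,np.round(e),round(d["conf"],2))
print("btn exp",proj(W,sh(p,(0,-.098,.131))))
loc=lambda q: R.from_euler("z",-p[2]).apply(q-np.array([p[0],p[1],0])).round(4)
h=onplane(D,(390.5,322),.106); print("hinge",h,loc(h))
for a in (1.4,1.57,1.7,1.8,1.9): 
  hl=(-.128,.124,.106); print(a,proj(D,sh(p,(hl[0],hl[1]-.105*np.cos(a),hl[2]+.105*np.sin(a)))),proj(D,sh(p,hl)))
b=sh(p,(0,-.098,.131)); print("to btn",delta([b[0],b[1],.103],p[2],o))
```

```text
40.3833 [0.56803371 0.09989498 0.29068328] [-3.14142719  0.00425835 -0.0118156 ]
button [413. 226.  24.  20.] 0.89
jar1 [221. 293.  46.  54.] 0.91
jar1 [221. 250.  50.  46.] 0.9
jar1 [213. 149.  56.  39.] 0.8
jar1 [217. 200.  48.  43.] 0.72
std1 [530. 302.  54.  43.] 0.95
std1 [561. 214.  60.  37.] 0.79
std1 [315. 208. 303. 286.] 0.27
btn exp [[416.15344709 229.28483026]]
hinge [0.43456589 0.22846698 0.106     ] [-0.1351  0.1243  0.106 ]
1.4 [[390.64496655 279.32321521]] [[386.86855378 321.64194014]]
1.57 [[390.71227021 286.00670398]] [[386.86855378 321.64194014]]
1.7 [[390.68406678 291.99773239]] [[386.86855378 321.64194014]]
1.8 [[390.61429087 297.05435286]] [[386.86855378 321.64194014]]
1.9 [[390.502756   302.43897949]] [[386.86855378 321.64194014]]
to btn [ 4.000e-03  9.570e-01  1.877e+00 -0.000e+00  3.000e-03  1.000e-03]
```

View pics/w5.png

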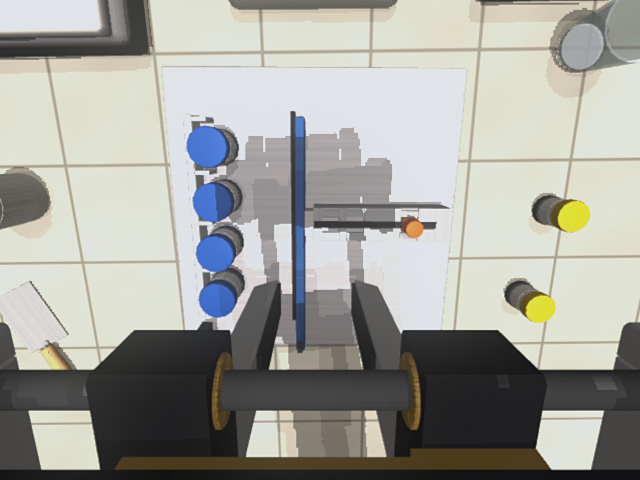

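All four blue-capped jars stand in their stalls at (209,147), (213,202), (215,253) and (218,297). The button is at (414,228). Now I pinch it again.

Emit:
{"op": "servo_tool", "data": {"plan": [[0, 0.35, 0.3, 0, 0, 0, 36], [0, 0.7, 0.6, 0, 0, 0, 36], [0, 0.96, 0.9, 0, 0, 0, 36], [0, 0.96, 1, 0, 0, 0, 36], [0, 0.96, 1, 0, 0, 0, 36], [0, 0.96, 1, 0, 0, 0, 36]]}}

```text
time: 41.13
tool_pos: [0.5669, 0.0039, 0.1922]
ee_rot: [-3.141, 0.002, -0.012]
wrist_force: [0.4, 0.1, 0.2]
width: 0.0359
finger_force: 0.0
```

Emit:
{"op": "servo_tool", "data": {"plan": [[0, 0, 0.3, 0, 0, 0, 36], [0, 0, 0.5, 0, 0, 0, 36], [0, 0, 0.6, 0, 0, 0, 36], [0, 0, 0.6, 0, 0, 0, 36], [0, 0, 0.6, 0, 0, 0, 36], [0, 0, 0.6, 0, 0, 0, 36]]}}

```text
time: 41.63
tool_pos: [0.5691, 0.0039, 0.1356]
ee_rot: [3.141, -0.004, -0.011]
wrist_force: [-0.1, 0.4, 0.5]
width: 0.036
finger_force: 0.0
```

Run:
```python
from h import *
p=np.load("p.npy"); o=robot.get_obs(); robot.snapshot("wrist"); W=cam("wrist",o)
b=sh(p,(0,-.098,.131)); print([(d["extent"],d["conf"]) for d in robot.find_in("button","wrist")][:2],proj(W,b))
print(o["tool_pos"],delta([b[0],b[1],.103],p[2],o))
```

```text
[([314.1, 282.6, 32.7, 41.8], 0.57), ([205.6, 228.0, 411.1, 425.0], 0.31)] [[317.04487628 289.06562012]]
[0.56914855 0.00392764 0.13563237] [-0.028 -0.003  0.326  0.    -0.003  0.002]
```

Emit:
{"op": "servo_tool", "data": {"plan": [[-0.01, 0, 0.16, 0, 0, 0, 36], [-0.01, 0, 0.32, 0, 0, 0, 36], [-0.01, 0, 0.32, 0, 0, 0, 36], [-0.01, 0, 0.32, 0, 0, 0, 36], [-0.01, 0, 0.32, 0, 0, 0, 10], [-0.01, 0, 0.32, 0, 0, 0, 10], [-0.01, 0, 0.32, 0, 0, 0, 10], [-0.01, 0, 0.32, 0, 0, 0, 10], [-0.01, 0, 0.32, 0, 0, 0, 10], [-0.01, 0, 0.32, 0, 0, 0, 10], [-0.01, 0, 0.32, 0, 0, 0, 10]]}}

```text
time: 42.65
tool_pos: [0.5676, 0.0036, 0.1021]
ee_rot: [-3.141, -0.002, -0.012]
wrist_force: [1.3, 0.7, 3.4]
width: 0.017
finger_force: 30.0
```

Emit:
{"op": "servo_tool", "data": {"plan": [[0, 0, 0.03, 0, 0, 0, 10], [0, 0, 0.06, 0, 0, 0, 10], [0, 0, 0.06, 0, 0, 0, 10], [0, 0, 0.06, 0, 0, 0, 10]]}}

```text
time: 42.98
tool_pos: [0.5676, 0.0036, 0.0959]
ee_rot: [-3.141, -0.002, -0.012]
wrist_force: [1.0, 1.0, 5.6]
width: 0.0167
finger_force: 30.0
```

Emit:
{"op": "servo_tool", "data": {"plan": [[0, -0.06, 0, 0, 0, 0, 10], [0, -0.12, 0, 0, 0, 0, 10], [0, -0.18, 0, 0, 0, 0, 10], [0, -0.24, 0, 0, 0, 0, 10], [0, -0.3, 0, 0, 0, 0, 10], [0, -0.36, 0, 0, 0, 0, 10], [0, -0.42, 0, 0, 0, 0, 10], [0, -0.48, 0, 0, 0, 0, 10], [0, -0.53, 0, 0, 0, 0, 10], [0, -0.55, 0, 0, 0, 0, 10], [0, -0.55, 0, 0, 0, 0, 10], [0, -0.55, 0, 0, 0, 0, 10]]}}

```text
time: 43.98
tool_pos: [0.5686, 0.0581, 0.096]
ee_rot: [3.141, -0.003, -0.012]
wrist_force: [2.0, -0.2, 5.3]
width: 0.0171
finger_force: 30.0
```

Emit:
{"op": "servo_tool", "data": {"plan": [[0, 0, 0, 0, 0, 0, 10], [0, 0, 0, 0, 0, 0, 10]]}}

```text
time: 44.15
tool_pos: [0.5686, 0.0581, 0.096]
ee_rot: [3.141, -0.003, -0.012]
wrist_force: [1.4, -0.1, 5.3]
width: 0.0173
finger_force: 30.0
```

Emit:
{"op": "servo_tool", "data": {"plan": [[0, -0.005, 0, 0, 0, 0, 36], [0, -0.005, 0, 0, 0, 0, 36], [0, -0.005, 0, 0, 0, 0, 36], [0, -0.005, 0, 0, 0, 0, 36], [0, -0.005, -0.3, 0, 0, 0, 36], [0, -0.005, -0.6, 0, 0, 0, 36], [0, -0.005, -1, 0, 0, 0, 36], [0, -0.005, -1, 0, 0, 0, 36], [0, -0.005, -1, 0, 0, 0, 36]]}}

```text
time: 44.9
tool_pos: [0.569, 0.0589, 0.1983]
ee_rot: [3.141, -0.006, -0.012]
wrist_force: [0.1, 0.3, -0.1]
width: 0.0357
finger_force: 0.0
```

Emit:
{"op": "servo_tool", "data": {"plan": [[0, 0, -0.5, 0, 0, 0, 36], [0, 0, -1, 0, 0, 0, 36], [0, 0, -1, 0, 0, 0, 36], [0, 0, -1, 0, 0, 0, 36], [0, 0, -1, 0, 0, 0, 36]]}}

```text
time: 45.32
tool_pos: [0.5674, 0.0589, 0.2943]
ee_rot: [3.141, 0.001, -0.012]
wrist_force: [0.2, -0.6, -0.8]
width: 0.0357
finger_force: 0.0
```

Run:
```python
from h import *
p=np.load("p.npy"); o=robot.get_obs(); print(o["time"],o["tool_pos"],o["ee_rot"],o["width"])
im=robot.snapshot("wrist"); W=cam("wrist",o)
d=robot.snapshot("side")
a=cv2.resize(im[60:360,150:450],(560,560)); b=cv2.resize(d[230:350,240:420],(800,533),interpolation=cv2.INTER_CUBIC)
cv2.imwrite("pics/w6.png",cv2.resize(b,(780,520))[:,:,::-1])
for t in ("button","jar1"):
  for e in robot.find_in(t,"wrist")[:4]: print(t,np.round(e["extent"],1),round(e["conf"],2))
for n,l in [("up",(0,-.043,.131)),("caught",(0,-.043,.127))]: print(n,proj(W,sh(p,l)), proj(cam("side"),sh(p,l)))
print(robot.find_in("button","side")[:1],robot.find_in("jar1","side"))
```

```text
45.3167 [0.56742892 0.05891881 0.29430535] [ 3.14138932e+00  7.07852405e-04 -1.21000854e-02] 0.035707748728478816
button [317.1 228.8  18.8  19.5] 0.76
button [271.8 205.6 303.2 276.1] 0.64
jar1 [179.6 249.2  46.7  46.1] 0.95
jar1 [175.1 202.6  46.9  43.4] 0.86
jar1 [171.2 150.2  54.   35.9] 0.81
jar1 [ 11.9 201.4  17.5  43.2] 0.66
up [[316.41529557 228.78983281]] [[328.44118587 248.91577459]]
caught [[316.40692892 227.98164889]] [[328.45162468 250.22617134]]
[] [{'extent': [308.6, 303.6, 16.3, 21.5], 'conf': 0.9}, {'extent': [283.1, 299.6, 22.5, 27.7], 'conf': 0.87}, {'extent': [360.4, 303.9, 21.9, 24.1], 'conf': 0.83}, {'extent': [337.3, 307.8, 21.2, 29.1], 'conf': 0.67}]
```

View pics/w6.png

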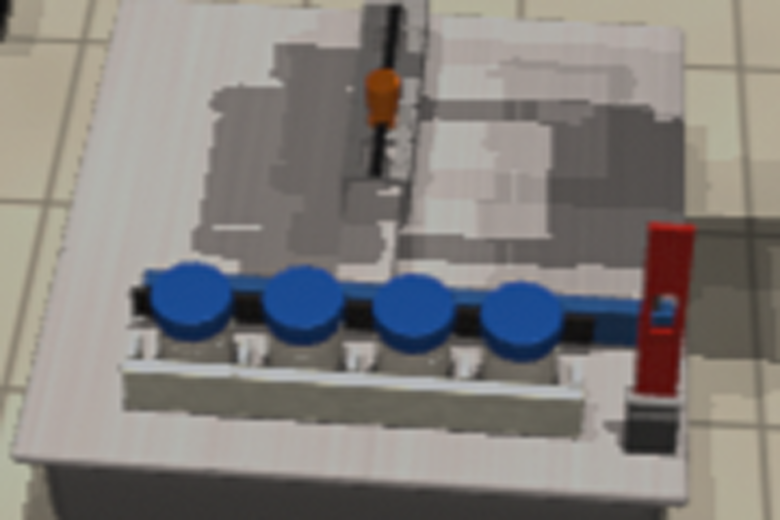

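All four jars are clamped between bar and fence, and the button is at the middle hole: wrist (317.1,228.8) against (316.4,228.8) expected. To be sure it popped up, I'll touch its top lightly with closed fingers; contact near TCP z 0.116 means it is up.

Emit:
{"op": "servo_tool", "data": {"plan": [[0.01, 0, 0.3, 0, 0, 0, 10], [0.01, 0, 0.6, 0, 0, 0, 10], [0.01, 0, 1, 0, 0, 0, 10], [0.01, 0, 1, 0, 0, 0, 10], [0.01, 0, 1, 0, 0, 0, 10]]}}

```text
time: 46.03
tool_pos: [0.5657, 0.0589, 0.1909]
ee_rot: [3.141, 0.01, -0.012]
wrist_force: [0.9, 0.3, -0.4]
width: 0.0106
finger_force: 0.0
```

Emit:
{"op": "servo_tool", "data": {"plan": [[0, 0, 0.3, 0, 0, 0, 10], [0, 0, 0.6, 0, 0, 0, 10], [0, 0, 0.7, 0, 0, 0, 10], [0, 0, 0.74, 0, 0, 0, 10], [0, 0, 0.74, 0, 0, 0, 10], [0, 0, 0.74, 0, 0, 0, 10], [0, 0, 0.74, 0, 0, 0, 10]]}}

```text
time: 46.62
tool_pos: [0.5703, 0.059, 0.1242]
ee_rot: [3.142, -0.005, -0.012]
wrist_force: [0.1, -0.0, -0.0]
width: 0.0099
finger_force: 0.0
```

Emit:
{"op": "servo_tool", "data": {"plan": [[0, 0, 0.02, 0, 0, 0, 10], [0, 0, 0.02, 0, 0, 0, 10], [0, 0, 0.02, 0, 0, 0, 10]]}}

```text
time: 46.87
tool_pos: [0.5687, 0.059, 0.1198]
ee_rot: [3.142, -0.001, -0.012]
wrist_force: [0.4, -0.6, 0.0]
width: 0.0103
finger_force: 0.0
```

Emit:
{"op": "servo_tool", "data": {"plan": [[0, 0, 0.02, 0, 0, 0, 10], [0, 0, 0.02, 0, 0, 0, 10], [0, 0, 0.02, 0, 0, 0, 10]]}}

```text
time: 47.12
tool_pos: [0.5682, 0.0589, 0.1169]
ee_rot: [3.141, 0.001, -0.012]
wrist_force: [-0.1, 1.1, 0.5]
width: 0.0102
finger_force: 0.0
```

Emit:
{"op": "servo_tool", "data": {"plan": [[0, 0, 0.01, 0, 0, 0, 10], [0, 0, 0.01, 0, 0, 0, 10], [0, 0, 0.01, 0, 0, 0, 10]]}}

```text
time: 47.37
tool_pos: [0.5685, 0.059, 0.1165]
ee_rot: [3.141, -0.0, -0.012]
wrist_force: [0.1, -0.5, 1.0]
width: 0.0099
finger_force: 0.9
```

Contact came at z 0.1165, so the button is up and the bar is locked. Next I take the closed fingers to behind the hasp, on its +y side.

Emit:
{"op": "servo_tool", "data": {"plan": [[0, 0, -0.3, 0, 0, 0, 0], [0, 0, -0.7, 0, 0, 0, 0], [0, 0, -1, 0, 0, 0, 0], [0, 0, -1, 0, 0, 0, 0], [0, 0, -1, 0, 0, 0, 0]]}}

```text
time: 47.78
tool_pos: [0.5698, 0.059, 0.219]
ee_rot: [3.142, -0.006, -0.012]
wrist_force: [0.1, 0.4, -0.6]
width: 0.0007
finger_force: 0.0
```

Emit:
{"op": "servo_tool", "data": {"plan": [[-0.2, -0.3, -0.1, 0, 0, 0, 0], [-0.45, -0.71, -0.1, 0, 0, 0, 0], [-0.45, -0.71, -0.1, 0, 0, 0, 0]]}}

```text
time: 48.03
tool_pos: [0.5213, 0.1345, 0.2249]
ee_rot: [-3.139, 0.004, -0.008]
wrist_force: [-0.3, -0.6, 0.3]
width: 0.0006
finger_force: 0.0
```

Emit:
{"op": "servo_tool", "data": {"plan": [[-0.2, -0.3, -0.1, 0, 0, 0, 0], [-0.45, -0.71, -0.1, 0, 0, 0, 0], [-0.45, -0.71, -0.1, 0, 0, 0, 0]]}}

```text
time: 48.28
tool_pos: [0.477, 0.206, 0.235]
ee_rot: [-3.14, 0.003, -0.006]
wrist_force: [-0.1, -0.5, 0.8]
width: 0.0005
finger_force: 0.0
```

Emit:
{"op": "servo_tool", "data": {"plan": [[-0.2, -0.3, -0.1, 0, 0, 0, 0], [-0.45, -0.71, -0.1, 0, 0, 0, 0], [-0.45, -0.71, -0.1, 0, 0, 0, 0], [-0.45, -0.71, -0.1, 0, 0, 0, 0], [-0.45, -0.71, -0.1, 0, 0, 0, 0], [-0.45, -0.71, -0.1, 0, 0, 0, 0]]}}

```text
time: 48.78
tool_pos: [0.4365, 0.2723, 0.2449]
ee_rot: [3.14, 0.001, -0.013]
wrist_force: [-0.1, 0.1, 0.1]
width: 0.0001
finger_force: 0.0
```

Run:
```python
from h import *
p=np.load("p.npy"); o=robot.get_obs(); print(o["time"],o["tool_pos"],o["ee_rot"],o["width"])
hl=np.array([-.134,.125,.106])
for u,w in [(-.045,.14),(-.045,.08),(.04,.08),(.05,.065),(.062,.051),(.072,.035),(.08,.018),(.083,.003)]:
    t=sh(p,hl+[0,-u,w])-[0,0,.015]; print(u,w,t.round(4),delta(t,p[2],o))
im=robot.snapshot("side"); S=cam("side")
cv2.imwrite("pics/d7.png",cv2.resize(im[200:350,320:470],(600,600),interpolation=cv2.INTER_CUBIC)[:,:,::-1])
```

```text
48.7833 [0.43649586 0.27225047 0.24490619] [ 3.13974349e+00  1.41095324e-03 -1.34585351e-02] 0.00014324991345493975
-0.045 0.14 [0.4363 0.2741 0.231 ] [-0.002 -0.019  0.139  0.001  0.001  0.   ]
-0.045 0.08 [0.4363 0.2741 0.171 ] [-0.001 -0.02   0.739  0.001  0.001  0.   ]
0.04 0.08 [0.4351 0.1891 0.171 ] [-0.002  0.83   0.741  0.001  0.001  0.   ]
0.05 0.065 [0.4349 0.1791 0.156 ] [-0.002  0.93   0.891  0.001  0.001  0.   ]
0.062 0.051 [0.4348 0.1671 0.142 ] [-2.000e-03  1.049e+00  1.031e+00  1.000e-03  1.000e-03  0.000e+00]
0.072 0.035 [0.4346 0.1571 0.126 ] [-1.000e-03  1.149e+00  1.191e+00  1.000e-03  1.000e-03  0.000e+00]
0.08 0.018 [0.4345 0.1491 0.109 ] [-1.000e-03  1.229e+00  1.361e+00  1.000e-03  1.000e-03  0.000e+00]
0.083 0.003 [0.4345 0.1461 0.094 ] [-1.000e-03  1.259e+00  1.511e+00  1.000e-03  1.000e-03  0.000e+00]
```

View pics/d7.png

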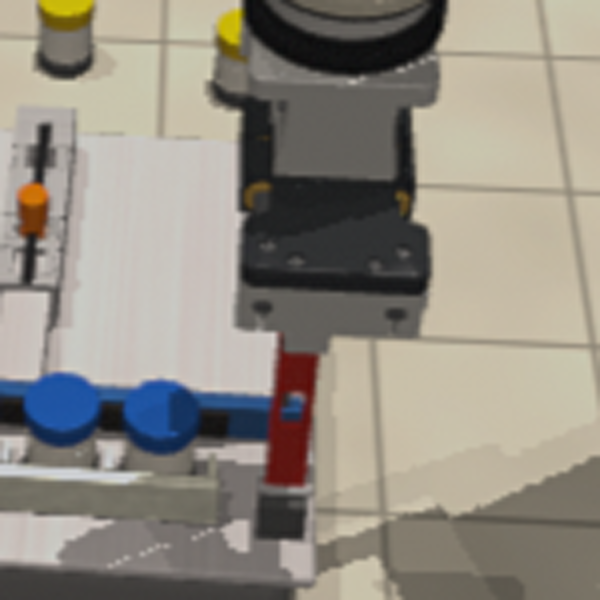

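The finger at (305,345) is just behind and above the upright hasp (crop x ≈ 295). I'll go down behind it and swing it over.

Emit:
{"op": "servo_tool", "data": {"plan": [[0.03, -0.03, 0.2, 0, 0, 0, 0], [0.03, -0.03, 0.5, 0, 0, 0, 0], [0.03, -0.03, 0.74, 0, 0, 0, 0], [0.03, -0.03, 0.74, 0, 0, 0, 0], [0.03, -0.03, 0.74, 0, 0, 0, 0]]}}

```text
time: 49.25
tool_pos: [0.4388, 0.275, 0.1706]
ee_rot: [3.139, 0.003, -0.014]
wrist_force: [0.0, -0.7, 0.2]
width: -0.0001
finger_force: 0.0
```

Emit:
{"op": "servo_tool", "data": {"plan": [[0, 0.1, 0, 0, 0, 0, 0], [0, 0.2, 0, 0, 0, 0, 0], [0, 0.3, 0, 0, 0, 0, 0], [0, 0.4, 0, 0, 0, 0, 0], [0, 0.5, 0, 0, 0, 0, 0], [0, 0.6, 0, 0, 0, 0, 0], [0, 0.7, 0, 0, 0, 0, 0], [0, 0.8, 0, 0, 0, 0, 0], [0, 0.85, 0, 0, 0, 0, 0], [0, 0.85, 0, 0, 0, 0, 0]]}}

```text
time: 50.08
tool_pos: [0.4381, 0.1903, 0.1722]
ee_rot: [3.141, -0.0, -0.014]
wrist_force: [-0.0, -0.1, 0.1]
width: 0.0005
finger_force: 0.0
```

Run:
```python
from h import *
o=robot.get_obs(); print(o["time"],o["tool_pos"],o["wrist_force"])
a=robot.snapshot("side")[200:350,320:470]; b=robot.snapshot("scene")[100:250,320:470]
cv2.imwrite("pics/h8.png",np.hstack([cv2.resize(i,(400,400),interpolation=cv2.INTER_CUBIC) for i in (a,b)])[:,:,::-1])
```

```text
50.0833 [0.43805083 0.19027174 0.17221487] [-0.02185947 -0.06995274  0.07860082]
```

View pics/h8.png

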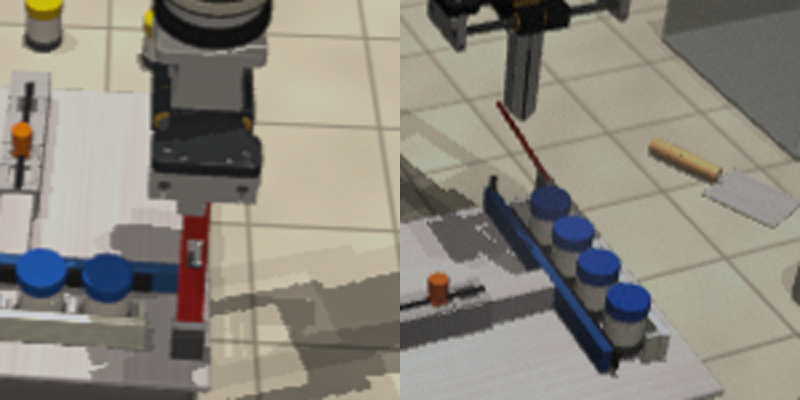

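The hasp now leans toward the bar at about 1 rad, with the finger on its upper side at right crop (520,110). I'll continue along the arc down to closed.

Emit:
{"op": "servo_tool", "data": {"plan": [[0, 0.05, 0.07, 0, 0, 0, 0], [0, 0.1, 0.15, 0, 0, 0, 0], [0, 0.16, 0.22, 0, 0, 0, 0], [0, 0.22, 0.29, 0, 0, 0, 0], [0, 0.27, 0.37, 0, 0, 0, 0], [0, 0.32, 0.45, 0, 0, 0, 0], [0, 0.36, 0.53, 0, 0, 0, 0], [0, 0.4, 0.62, 0, 0, 0, 0], [0, 0.43, 0.7, 0, 0, 0, 0], [0, 0.44, 0.74, 0, 0, 0, 0], [0, 0.44, 0.74, 0, 0, 0, 0], [0, 0.44, 0.74, 0, 0, 0, 0]]}}

```text
time: 51.18
tool_pos: [0.4374, 0.1475, 0.0979]
ee_rot: [3.141, 0.0, -0.012]
wrist_force: [0.3, 0.5, 0.4]
width: 0.0007
finger_force: 0.0
```

Emit:
{"op": "servo_tool", "data": {"plan": [[0, 0, 0.02, 0, 0, 0, 0], [0, 0, 0.02, 0, 0, 0, 0], [0, 0, 0.02, 0, 0, 0, 0]]}}

```text
time: 51.43
tool_pos: [0.4377, 0.1477, 0.0965]
ee_rot: [-3.142, -0.001, -0.012]
wrist_force: [0.3, 0.2, 0.3]
width: 0.0
finger_force: 0.0
```

Emit:
{"op": "servo_tool", "data": {"plan": [[0, 0, 0.02, 0, 0, 0, 0], [0, 0, 0.02, 0, 0, 0, 0], [0, 0, 0.02, 0, 0, 0, 0]]}}

```text
time: 51.68
tool_pos: [0.4375, 0.1476, 0.0941]
ee_rot: [3.142, 0.0, -0.012]
wrist_force: [0.2, -0.0, 0.5]
width: 0.0006
finger_force: 0.0
```

Emit:
{"op": "servo_tool", "data": {"plan": [[0, 0, 0.02, 0, 0, 0, 0], [0, 0, 0.02, 0, 0, 0, 0], [0, 0, 0.02, 0, 0, 0, 0]]}}

```text
time: 51.93
tool_pos: [0.4378, 0.1476, 0.0932]
ee_rot: [-3.141, -0.001, -0.012]
wrist_force: [-2.9, -0.3, 5.3]
width: 0.0002
finger_force: 2.6
```

Emit:
{"op": "servo_tool", "data": {"plan": [[0, 0, 0.01, 0, 0, 0, 0], [0, 0, 0.01, 0, 0, 0, 0], [0, 0, 0.01, 0, 0, 0, 0]]}}

```text
time: 52.18
tool_pos: [0.4379, 0.1477, 0.093]
ee_rot: [-3.141, -0.002, -0.012]
wrist_force: [-1.6, -0.5, 9.1]
width: 0.0006
finger_force: 4.4
```

Emit:
{"op": "servo_tool", "data": {"plan": [[0, 0, 0.01, 0, 0, 0, 0], [0, 0, 0.01, 0, 0, 0, 0], [0, 0, 0.01, 0, 0, 0, 0]]}}

```text
time: 52.43
tool_pos: [0.438, 0.1476, 0.0928]
ee_rot: [-3.141, -0.002, -0.012]
wrist_force: [-4.0, -1.9, 12.5]
width: 0.0005
finger_force: 6.0
```

It bottomed out at tip z ≈ 0.108, which is the closed height. I'll retreat and verify.

Emit:
{"op": "servo_tool", "data": {"plan": [[0, 0, -0.3, 0, 0, 0, 0], [0, 0, -0.6, 0, 0, 0, 0], [0, 0, -1, 0, 0, 0, 0], [0, 0, -1, 0, 0, 0, 0], [0, 0, -1, 0, 0, 0, 0]]}}

```text
time: 52.85
tool_pos: [0.4392, 0.1479, 0.1929]
ee_rot: [-3.14, -0.006, -0.012]
wrist_force: [-0.5, -0.3, -0.7]
width: 0.0005
finger_force: 0.0
```

Emit:
{"op": "servo_tool", "data": {"plan": [[0, 0.5, -0.5, 0, 0, 0, 0], [0, 1, -1, 0, 0, 0, 0], [0, 1, -1, 0, 0, 0, 0], [0, 1, -1, 0, 0, 0, 0], [0, 1, -1, 0, 0, 0, 0], [0, 1, -1, 0, 0, 0, 0]]}}

```text
time: 53.35
tool_pos: [0.4362, 0.0474, 0.2888]
ee_rot: [-3.141, 0.002, -0.013]
wrist_force: [-0.6, 0.4, 1.2]
width: 0.0004
finger_force: 0.0
```

Run:
```python
from h import *
o=robot.get_obs(); print(o["time"],o["tool_pos"],o["wrist_force"]); p=np.load("p.npy")
a=robot.snapshot("side")[200:350,270:420]; b=robot.snapshot("scene")[120:270,290:440]
cv2.imwrite("pics/h9.png",np.hstack([cv2.resize(i,(400,400),interpolation=cv2.INTER_CUBIC) for i in (a,b)])[:,:,::-1])
for c in ("side","scene"):
    C=cam(c); hl=np.array([-.134,.125,.106])
    for an in (0,.1): print(c,an,"tip",proj(C,sh(p,hl+[0,-.105*np.cos(an),.105*np.sin(an)])))
    for t in ("std1","beaker","tuberack","washbottle"): print(t,[(np.round(d["extent"][:2]),round(d["conf"],2)) for d in robot.find_in(t,c)][:2])
```

```text
53.35 [0.43616653 0.04741103 0.28875387] [-0.626169   0.3822628  1.2133384]
side 0 tip [[389.95827591 282.03020764]]
side 0.1 tip [[390.31465424 278.8491926 ]]
std1 [(array([337., 208.]), 0.88), (array([380., 213.]), 0.74)]
beaker [(array([264., 196.]), 0.85), (array([337., 306.]), 0.27)]
tuberack [(array([310., 145.]), 0.81), (array([335., 307.]), 0.27)]
washbottle [(array([297., 447.]), 0.94)]
scene 0 tip [[336.79100654 174.20258291]]
scene 0.1 tip [[337.13025314 170.79934142]]
std1 [(array([231., 264.]), 0.91), (array([376., 182.]), 0.57)]
beaker [(array([243., 322.]), 0.93)]
tuberack [(array([112., 327.]), 0.81)]
washbottle [(array([483., 187.]), 0.77), (array([356., 234.]), 0.59)]
```

View pics/h9.png

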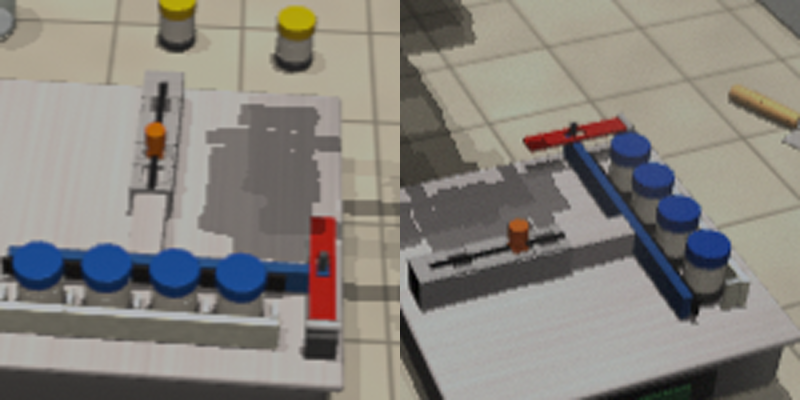

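The hasp lies flat with the staple through its slot, at left crop (322,262) and right crop (572,130). All four jars are clamped upright, the button is up in the middle hole, and the other objects haven't moved. Handing in.

```bash
python3 -c "
from bench import robot
print(robot.close_job())"
```

```text
the job is handed in; nothing more can be done
None
```

I handed the job in at about 53 s: the four blue-capped jars are clamped upright in their own stalls, the bar is locked at the middle hole, and the hasp is fully down over the staple, with the jars, rack, beaker and bottle to be left alone still in place; the judge's verdict was not shown.

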